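Refit the graded spacers of a desk carousel

ROBOT

A 7-joint arm with a two-finger parallel gripper is mounted at the origin on the work surface. World frame = base frame: x ahead of the robot, y to its left, z up, the work surface at z = 0. Lengths are in m, angles in rad, forces in N, time in s.
With the tool pointing down it reaches from about 0.425 to 0.925 m from the base axis. Payload 6.8 kg.
Tool frame: the origin (TCP) lies on the centre line of the jaws, within the pads' length; the fingertips stand 17 mm ahead of it and the grasp point (between the pads) lies 2 mm behind it; z points along the fingers, x is the direction in which the jaws open and shut, and the axes are right-handed (so a half turn about z gives the same grasp; the last joint's range is limited). The gripper opens to 85 mm and grips with 20 to 120 N. Pads are 22 mm wide; open, the fingers measure 114 mm over their backs; the gripper's body (76 mm by 85 mm) begins 54 mm behind the grasp point. The pads swing forward as they close: fully open they stand 13 mm farther back than shut.
Start: joints at [1.152, 0.477, 0.022, 1.555, -0.011, 1.109, -0.083], TCP at [0.206, -0.643, 0.226] pointing down, gripper open.
Joint ranges: [-2.96, 2.96], [-0.34, 2.1], [-1.41, 1.46], [0.24, 2.44], [-1.37, 4.51], [0.17, 1.92], [-2.96, 2.96]. Speed limits (rad/s): [2.39, 2.39, 3.14, 3.14, 3.14, 3.14, 3.14].

INTERFACE

Orientations are given as a unit quaternion [w, x, y, z].
In Python, from station import status, read_camera, camera_model, bot gives the robot as it stands.
- The arm moves only by the tool arm_command, never from a script. Its argument "series" is a list of rows, each a list of 3 entries, a list of its own where there are three numbers: the finger opening in mm, from 0 to 85.4, then the shift along the tool's x, y, z in mm, then the turn about the tool's z in rad. In form: [[gripper, [dx, dy, dz], roll], ...]. A call has 1 to 8 rows; each row is the pose to reach, as a shift and turn from the pose commanded when the call began, along the tool's axes at that moment; what a row does not reach only later rows make up. A row lasts 1/8 s, in which the tool goes at most 62.5 mm and 10.7 degrees, less where a joint would pass 70% of its speed; a pose out of reach is approached as far as the arm can. A call with a gripper value outside its range is refused whole. The fingers move at their own pace and stop on an object; "squeeze" is the grip in N (left out, the last holds). Time passes only in rows, so rows that repeat a pose let the fingers close. It gives the time, the measured TCP pose, the force and the opening at its end, in the units of the state.
- status.get_obs(): the state, without advancing time (a new reading comes with each control period).
- read_camera(name): name is "scene" or "top" or "wrist"; returns the picture (420x560x3 uint8, blue, green, red); there is no depth.
- camera_model(name): a dict with "fov_y" (degrees; the focal length in pixels is half the picture's height over the tangent of half this angle, whatever the lens; pixels are square), "cx", "cy" (the principal point, pixels), "R" (3x3) and "t" (3): a world point X has camera coordinates R X + t. Camera axes: x right, y down, z forward; pixel columns grow to the right and rows downward; lengths in m; the calibration is good to about 2 mm. A picture is of the moment at which its call begins: read the wrist's pose just before it. camera_model takes no time and is no camera call; for the wrist camera it gives the pose at the moment of the call.
- bot.hand_in(): hands the job in, once; it reports no verdict.
The state is a dict: "t": time; "q": joint angles; "joint_vel": joint speeds; "joint_torque": joint torques, N m; "eef_pos": TCP position; "tool_rot": TCP orientation; "contact_force": force on the tool from outside, world axes, zero at the start; "torque": the same for the moment, N m; "gripper_width": opening from 0.0 (shut) to 1.0 (fully open).
Only numpy, scipy, OpenCV 4.12 (cv2) and the standard library are available. Lean on these libraries where they do the work, as an engineer would, in place of code of your own. Each camera call takes 0.05 s, during which the arm holds its last target.

TASK

Put the three aluminium spacers back on the upright spindle of the desk carousel's base: the large one first, then the medium, then the small on top. Push each gently down past the spindle's sprung balls, never loading the base or spindle with more than 30 N, until it lies flat and fully home on what is below; leave the things around it where they are.

Things in the scene. Friction and masses are not known exactly. Their poses are not given: they have to be found in the camera images.
- base: Round black foot plate of a desk pen carousel, 140 mm across, 12 mm thick, fixed to the table; origin at the centre of its underside, z up. Its flat top, 12 mm above the origin, is the seat for the spacers; an upright steel spindle rises from it. Plate and spindle must not be loaded with more than 30 N.
- seat (a point): Centre of the plate's top face, NOT the spindle. The rigid steel spindle, 20 mm in diameter, stands with its axis 6 mm from this point, in a direction that differs each time, ignores the plate's yaw and is not reported: see or feel it. It ends 52.5 mm above this face; the last 6.5 mm are a 45-degree conical nose narrowing to 7 mm across.
- ball_level (a point): Point 39.5 mm above seat, the height of two sprung steel balls in opposite sides of the spindle (direction unknown). They bulge 2.5 mm each, from 34 to 45 mm above the plate's top. Push a spacer down past them with about 4 to 10 N (its weight is not enough); once below them it slides freely. Three seated spacers just fit under.
- spacer_large: Plain aluminium spacer ring, the large one: outside diameter 62 mm, bore 22 mm, 11 mm thick, about 78 g; lies flat on the table. Origin at the centre of its underside, z along the bore (up). The three spacers differ only in outside diameter (62, 50, 38 mm).
- spacer_medium: Plain aluminium spacer ring, the medium one: outside diameter 50 mm, bore 22 mm, 11 mm thick, about 46 g; lies flat on the table. Origin at the centre of its underside, z along the bore (up). The three spacers differ only in outside diameter (62, 50, 38 mm).
- spacer_small: Plain aluminium spacer ring, the small one: outside diameter 38 mm, bore 22 mm, 11 mm thick, about 25 g; lies flat on the table. Origin at the centre of its underside, z along the bore (up). The three spacers differ only in outside diameter (62, 50, 38 mm).
- water_bottle: Clear plastic water bottle with a blue cap, 66 mm across, 190 mm tall, loose, a bystander; origin at the centre of its underside.
- tin: Orange tin, 72 mm across, 100 mm tall, loose, a bystander; origin at the centre of its underside.
- mug: White ceramic mug, 80 mm across (handle extra), 85 mm tall, loose, a bystander; origin at the centre of its underside.
- note_block: White block of note paper, 76 x 76 x 30 mm, loose, a bystander; origin at the centre of its underside.
Mind the look-alikes: they are no part of the job. Leave any turquoise look-alike of the spacer_small alone. Leave any black look-alike of the spacer_medium alone.

How it is judged:
By the outcome, as a careful person would: the job done as asked, in the order asked, and still so for the second after the job is handed in, with the robot touching nothing.
It also fails if it takes over 72 s, if anything falls off the work surface, if the arm or the gripper's body presses on something with over 40 N, if the wrist force passes 120 N, or if a joint passes its speed limit or range.

## Working session

There is one attempt and no reset: what is moved stays moved. The work goes in short steps, Python scripts to look and compute and a tool call to move; the robot and the scene stay as the last step left them, time stands still between calls to the robot, and variables do not carry over. Pictures are saved under pics/ and viewed, and the job is handed in when it is done.

Besides the shell and the picture viewer there is one more tool, called after "Call:" in YAML: its name, and indented under it one key for each argument. arm_command: Moves the arm, as the interface text tells. Its arguments: {"type":"object","properties":{"series":{"type":"array"},"squeeze":{"type":"number"}},"required":["series"]}

```bash
ls; mkdir -p pics
python3 - <<'E'
from station import status, read_camera, camera_model, bot
import cv2,numpy as np
o=status.get_obs(); print(o)
for n in ['scene','top','wrist']:
    m=camera_model(n); print(n,m); cv2.imwrite(f'pics/{n}0.png',read_camera(n))
E
```

```text
pics
{'t': 0.0, 'q': array([ 1.15189161,  0.47778898,  0.02233589,  1.55645661, -0.01150868,
        1.10931665, -0.08310466]), 'joint_vel': array([-2.60685080e-03, -9.62847870e-04,  4.28187454e-04, -2.02702257e-03,
        6.47143400e-05, -1.26506181e-03, -1.56543191e-03]), 'joint_torque': array([ 4.67175892e-05, -5.96448183e+01,  1.60749178e+00, -2.81196660e+01,
        1.22949597e-02,  9.08097922e-03, -1.19011710e-05]), 'eef_pos': array([ 0.20623427, -0.6420816 ,  0.22513094]), 'tool_rot': array([-4.89702166e-04,  8.08034477e-01, -5.89134481e-01, -7.79760943e-04]), 'contact_force': array([ 0.30605045, -0.13017552, -0.47714506]), 'torque': array([ 0.01327865, -0.00757958,  0.0521406 ]), 'gripper_width': 1.0006451665112257}
scene {'fov_y': 56.6521509314429, 'cx': 279.9218643135511, 'cy': 208.90838421605503, 'R': array([[ 0.37641253,  0.92643588, -0.00549193],
       [ 0.63801482, -0.26351565, -0.72353064],
       [-0.67175196,  0.26884207, -0.69027042]]), 't': array([-0.1854296 , -0.31018341,  1.37346068])}
top {'fov_y': 48.32312315236966, 'cx': 285.65921695571825, 'cy': 210.32824170221488, 'R': array([[ 0.01847244, -0.99976477, -0.01136572],
       [-0.99459397, -0.01721273, -0.1024039 ],
       [ 0.10218417,  0.01319593, -0.99467797]]), 't': array([-0.03545431,  0.57332121,  1.47587811])}
wrist {'fov_y': 70.68800238628053, 'cx': 275.23481365316707, 'cy': 211.5042641599152, 'R': array([[ 0.3058207 , -0.95208846, -0.0011253 ],
       [-0.911746  , -0.29320228,  0.28766588],
       [-0.2742133 , -0.08694819, -0.95773017]]), 't': array([-0.67455475, -0.03699887,  0.37909284])}
```

View pics/scene0.png

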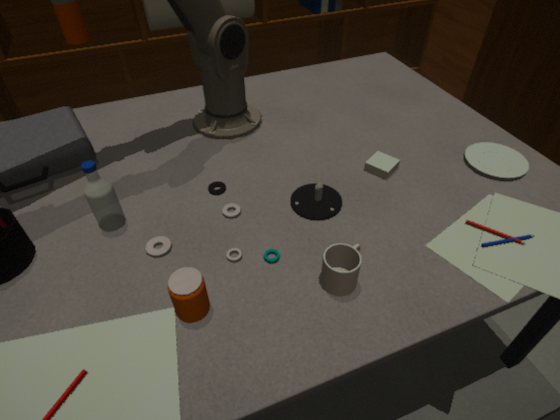

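View pics/top0.png

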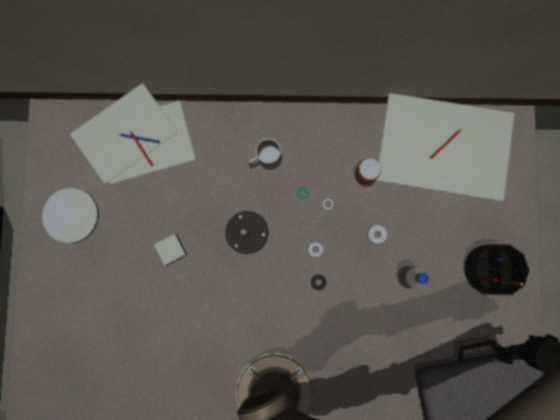

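View pics/wrist0.png

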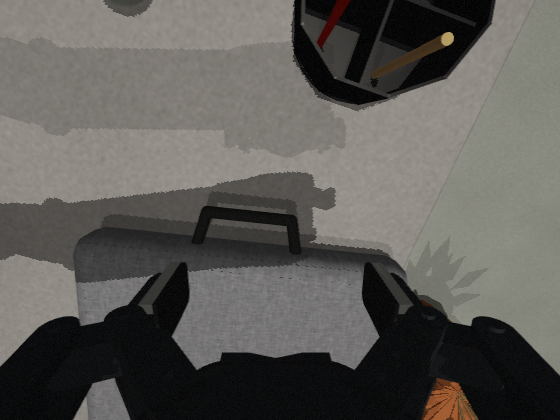

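```bash
cat > h.py <<'E'
from station import status, read_camera, camera_model, bot
import cv2,numpy as np
from scipy.spatial.transform import Rotation as Rn
def K(m):
    f=210/np.tan(np.radians(m['fov_y']/2)); return f,m['cx'],m['cy']
def back(m,u,v,z):
    f,cx,cy=K(m); d=m['R'].T@np.array([(u-cx)/f,(v-cy)/f,1]); c=-m['R'].T@m['t']
    return c+d*(z-c[2])/d[2]
def proj(m,X):
    f,cx,cy=K(m); p=m['R']@np.asarray(X)+m['t']; return np.array([f*p[0]/p[2]+cx,f*p[1]/p[2]+cy])
def toolR(o=None):
    o=o or status.get_obs(); w,x,y,z=o['tool_rot']; return Rn.from_quat([x,y,z,w]).as_matrix()
def rel(X,o=None):
    o=o or status.get_obs(); return toolR(o).T@(np.asarray(X)-o['eef_pos'])*1000
def crop(img,u,v,w,h,s,fn):
    c=img[max(0,v-h//2):v+h//2,max(0,u-w//2):u+w//2]; cv2.imwrite(fn,cv2.resize(c,None,fx=s,fy=s,interpolation=cv2.INTER_CUBIC))
E
python3 - <<'E'
from h import *
im=cv2.imread('pics/top0.png'); m=camera_model('top')
crop(im,316,236,200,130,4,'pics/topc.png')
crop(cv2.imread('pics/scene0.png'),240,215,200,130,4,'pics/scenec.png')
for n,u,v,z in [('L',377.3,234.3,.011),('M',316,249.5,.011),('S',328,204,.011),('base',246.5,232,.012),('blk',318.5,282,.011),('turq',303,193.5,.011),('tin',369,170,.1),('bottle',423,279,.19),('mug',269,152,.085),('note',170,249,.03)]:
    print(n,back(m,u,v,z).round(4))
ms=camera_model('scene')
for n,u,v,z in [('L',158.5,245,.011),('M',231.5,209.5,.011),('S',234,254,.011),('base',316.5,200.5,.012)]:
    print(n,back(ms,u,v,z).round(4))
o=status.get_obs(); print(toolR(o).round(3))
mw=camera_model('wrist'); print('cam in tool',(rel(-mw['R'].T@mw['t'])),(mw['R']@toolR(o)).round(3))
E
```

```text
L [ 0.503  -0.3224  0.011 ]
M [ 0.4505 -0.1251  0.011 ]
S [ 0.5988 -0.1624  0.011 ]
base [0.5029 0.1006 0.012 ]
blk [ 0.3469 -0.1343  0.011 ]
turq [ 0.6319 -0.0805  0.011 ]
tin [ 0.6961 -0.2809  0.1   ]
bottle [ 0.3695 -0.4179  0.19  ]
mug [0.7511 0.0297 0.085 ]
note [0.4432 0.3421 0.03  ]
L [ 0.5028 -0.3209  0.011 ]
M [ 0.451  -0.1213  0.011 ]
S [ 0.5993 -0.1604  0.011 ]
base [0.506  0.1013 0.012 ]
[[ 0.306 -0.952 -0.001]
 [-0.952 -0.306  0.001]
 [-0.001  0.    -1.   ]]
cam in tool [   0.27410831  -73.62580274 -147.72076467] [[ 1.     0.    -0.   ]
 [-0.     0.958 -0.288]
 [ 0.     0.288  0.958]]
```

View pics/topc.png

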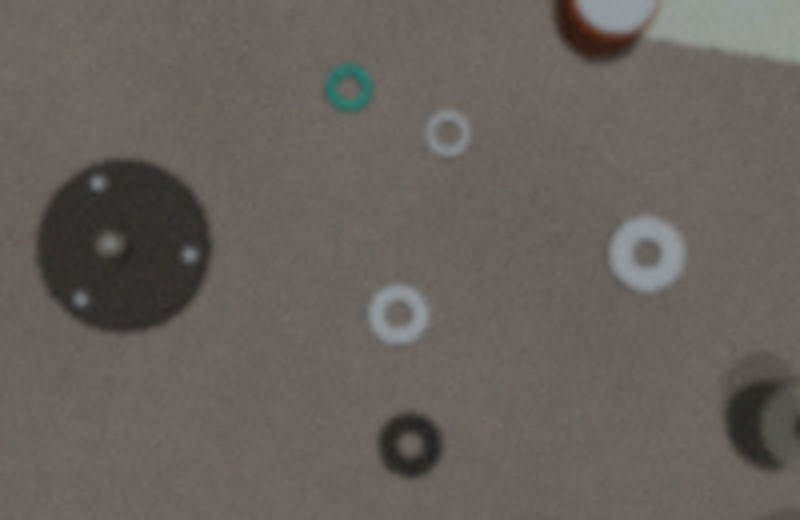

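View pics/scenec.png

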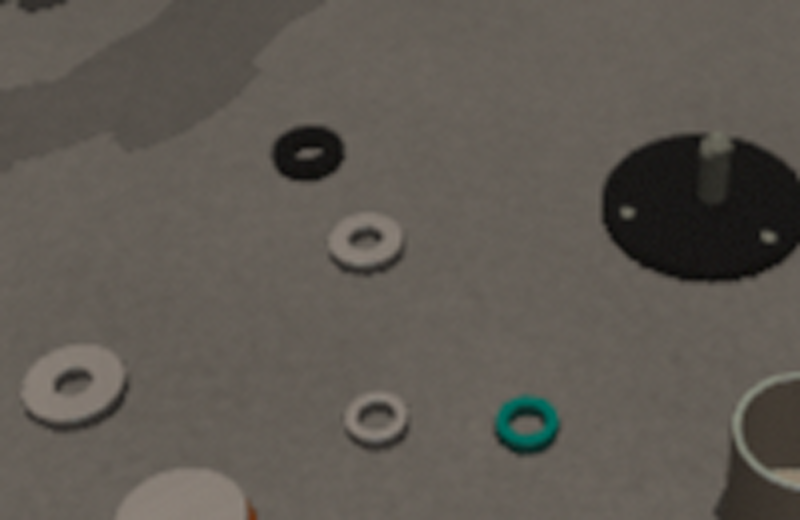

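Run:
```python
from h import *
print(rel([.206,-.642,.30]).round(0),rel([.485,-.325,.30]).round(0),rel([.485,-.325,.2]).round(0))
```

```text
[ -0.   0. -75.] [-217. -362.  -74.] [-217. -362.   26.]
```

Call:
arm_command:
  series:
    - [85,[0,0,-60],0]
    - [85,[0,0,-75],0]
    - [85,[-110,-181,-75],0]
    - [85,[-217,-362,-75],0]
    - [85,[-217,-362,-75],0]
    - [85,[-217,-362,-75],0]
    - [85,[-217,-362,25],0]
    - [85,[-217,-362,25],0]
  squeeze: 40

```text
t: 1.15
eef_pos: [0.4435, -0.3719, 0.2377]
tool_rot: [0.0, 0.808, -0.589, 0.001]
contact_force: [0.9, -1.0, -0.0]
gripper_width: 1.0
```

Call:
arm_command:
  series:
    - [85,[0,0,0],0]
    - [85,[0,0,0],0]

```text
t: 1.4
eef_pos: [0.4421, -0.3738, 0.2381]
tool_rot: [0.0, 0.808, -0.589, -0.0]
contact_force: [-0.8, 0.2, -0.4]
gripper_width: 0.994
```

Run:
```python
from h import *
o=status.get_obs(); print(o['eef_pos']); m=camera_model('wrist'); im=read_camera('wrist'); cv2.imwrite('pics/w1.png',im); np.save('w1.npy',m,allow_pickle=True)
```

```text
[ 0.44207169 -0.3738392   0.23809972]
```

View pics/w1.png

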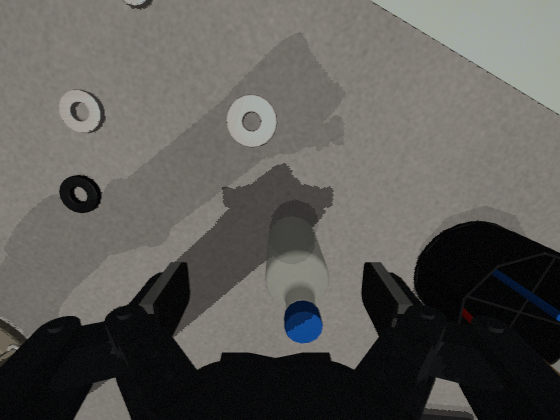

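Run:
```python
from h import *
m=camera_model('wrist')
for n,u,v in [('L',251.5,120.5),('M',80.5,109)]:
    X=back(m,u,v,.011); print(n,X,rel(X))
```

```text
L [ 0.50555032 -0.32489372  0.011     ] [-28.2680785  -76.07373572 227.51234373]
M [ 0.45590738 -0.12609479  0.011     ] [-232.74838543  -89.23474146  227.34281466]
```

Call:
arm_command:
  series:
    - [85,[-14,-40,0],0]
    - [85,[-28,-76,0],0]
    - [85,[-28,-76,50],0]
    - [85,[-28,-76,100],0]
    - [85,[-28,-76,130],0]
    - [85,[-28,-76,130],0]

```text
t: 2.2
eef_pos: [0.504, -0.3246, 0.1067]
tool_rot: [0.001, 0.807, -0.59, -0.002]
contact_force: [-0.2, 0.9, 0.4]
gripper_width: 0.997
```

Run:
```python
from h import *
o=status.get_obs(); print(o['eef_pos'],o['t']); im=read_camera('wrist'); cv2.imwrite('pics/w2.png',im)
```

```text
[ 0.50404099 -0.32464619  0.10665232] 2.2
```

View pics/w2.png

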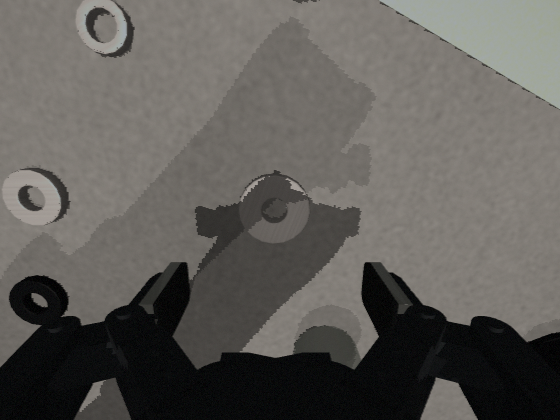

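Run:
```python
from h import *
m=camera_model('wrist')
crop(cv2.imread('pics/w2.png'),275,210,120,100,6,'pics/w2c.png')
for n,u,v in [('L',274.5,208.5),('M',32,196),('S',103,27)]:
    X=back(m,u,v,.011); print(n,X,rel(X))
f,cx,cy=K(m)
for r in (31,): 
    X=back(m,274.5,208.5,.011); P=np.array([proj(m,X+np.array([r*np.cos(a),r*np.sin(a),0])/1000) for a in np.linspace(0,6.28,60)]); print(P.min(0),P.max(0))
```

```text
L [ 0.50794504 -0.32402447  0.011     ] [-0.24433432 -2.67847561 97.53090257]
M [ 0.45589133 -0.12402437  0.011     ] [-206.60808037  -13.79752679   97.5052106 ]
S [ 0.60118039 -0.16338758  0.011     ] [-124.99565112 -140.27984459   97.41408388]
[238.54178044 172.71738782] [310.42311931 241.83356054]
```

View pics/w2c.png

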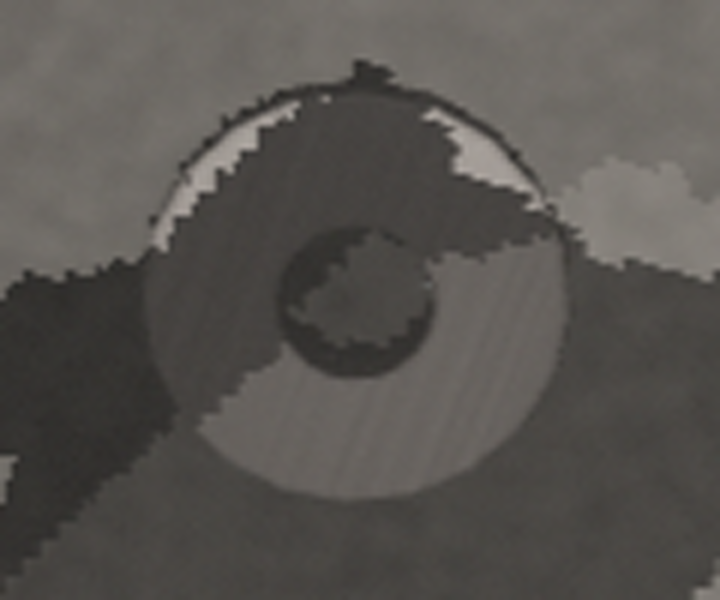

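Run:
```python
from h import *
im=cv2.imread('pics/w2.png'); im=cv2.convertScaleAbs(im,alpha=2,beta=20)
crop(im,390,300,120,100,6,'pics/w2d.png')
```

```text
(no output)
```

View pics/w2d.png

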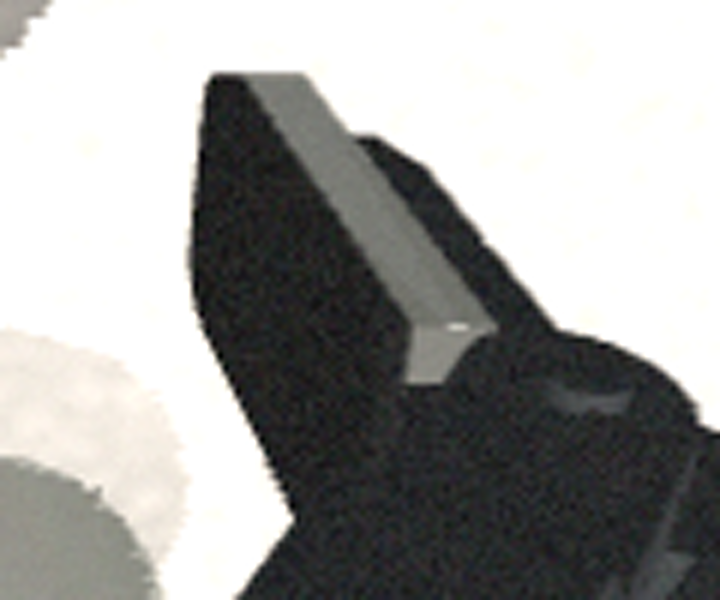

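Call:
arm_command:
  series:
    - [76,[0,-2.5,50],0]
    - [76,[0,-2.5,76],0]
    - [76,[0,-2.5,76],0]

```text
t: 2.62
eef_pos: [0.5084, -0.3235, 0.0326]
tool_rot: [0.0, 0.808, -0.59, -0.0]
contact_force: [0.1, -0.9, 0.8]
gripper_width: 0.891
```

Run:
```python
from h import *
o=status.get_obs(); print(o['eef_pos'],o['t'],o['contact_force'],o['gripper_width']); im=read_camera('wrist'); cv2.imwrite('pics/w3.png',cv2.convertScaleAbs(im,alpha=2,beta=20))
s=read_camera('scene');u,v=proj(camera_model('scene'),[.508,-.324,.02]).astype(int); crop(cv2.convertScaleAbs(s,alpha=1.7,beta=10),u,v,120,100,6,'pics/s3.png')
```

```text
[ 0.50841518 -0.32352296  0.03263418] 2.625 [ 0.09433257 -0.86351618  0.78413254] 0.891041808497503
```

View pics/w3.png

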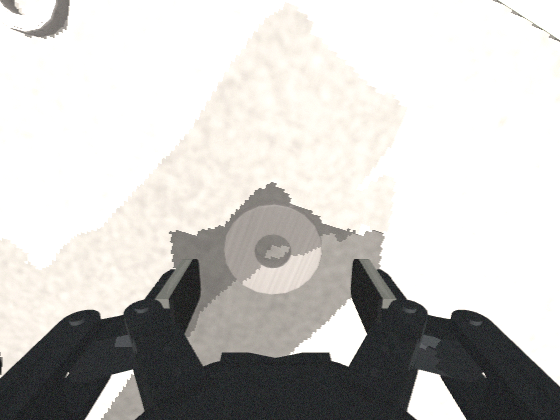

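View pics/s3.png

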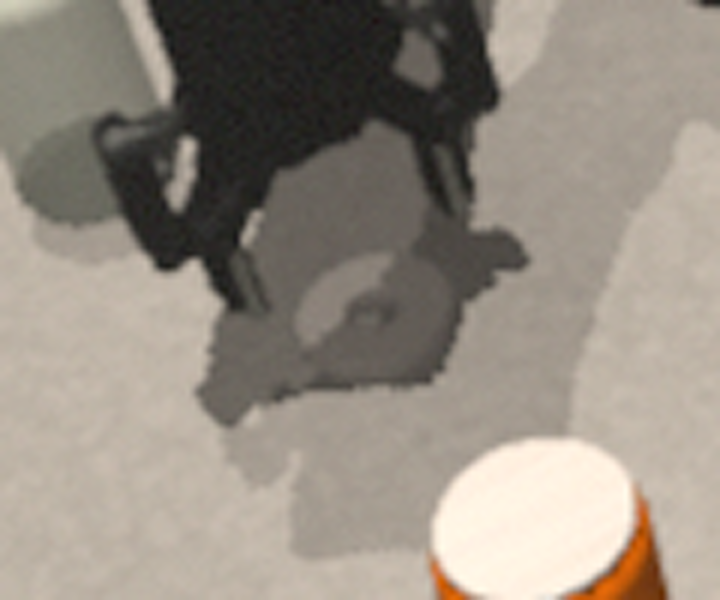

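Run:
```python
from h import *
o=status.get_obs();R=toolR(o);m=camera_model('scene');u,v=proj(m,[.508,-.324,.02]).astype(int)
for z in (-25,-17,-5,5,17):
  for x in (-38,38):
    p=proj(m,o['eef_pos']+R@np.array([x,0,z])/1000); print(z,x,((p-[u-60,v-50])*6).round())
print(proj(m,[.5083,-.3235,.011])*6-[6*(u-60),6*(v-50)])
```

```text
-25 -38 [431. 193.]
-25 38 [250. 286.]
-17 -38 [435. 207.]
-17 38 [255. 300.]
-5 -38 [441. 227.]
-5 38 [263. 320.]
5 -38 [446. 244.]
5 38 [270. 337.]
17 -38 [452. 265.]
17 38 [277. 358.]
[370.78628332 317.37651803]
```

Call:
arm_command:
  series:
    - [70,[0,0,20],0]
    - [70,[0,0,32],0]
    - [70,[0,0,32],0]

```text
t: 3.1
eef_pos: [0.5078, -0.3223, -0.0009]
tool_rot: [0.0, 0.808, -0.589, -0.001]
contact_force: [-0.4, 0.1, -0.1]
gripper_width: 0.817
```

Run:
```python
from h import *
o=status.get_obs(); print(o['eef_pos'],o['t'],o['contact_force'],o['gripper_width']); im=read_camera('wrist'); cv2.imwrite('pics/w4.png',cv2.convertScaleAbs(im,alpha=2,beta=20))
s=read_camera('scene');m=camera_model('scene');u,v=proj(m,[.508,-.324,.02]).astype(int); crop(cv2.convertScaleAbs(s,alpha=1.7,beta=10),u,v,120,100,6,'pics/s4.png')
R=toolR(o)
for z in (-25,-17,-5,5,17):
  for x in (-35,35):
    p=proj(m,o['eef_pos']+R@np.array([x,0,z])/1000); print(z,x,((p-[u-60,v-50])*6).round())
```

```text
[ 0.50776979 -0.32231228 -0.00088303] 3.1 [-0.36160439  0.14502168 -0.14198834] 0.8167294336543542
-25 -35 [445. 252.]
-25 35 [284. 338.]
-17 -35 [449. 265.]
-17 35 [290. 351.]
-5 -35 [455. 285.]
-5 35 [297. 370.]
5 -35 [460. 301.]
5 35 [303. 386.]
17 -35 [465. 320.]
17 35 [310. 405.]
```

View pics/w4.png

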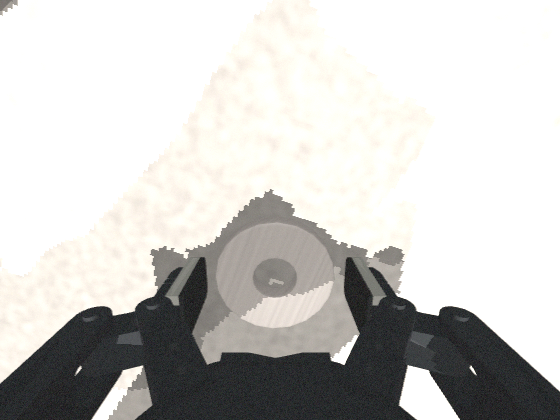

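View pics/s4.png

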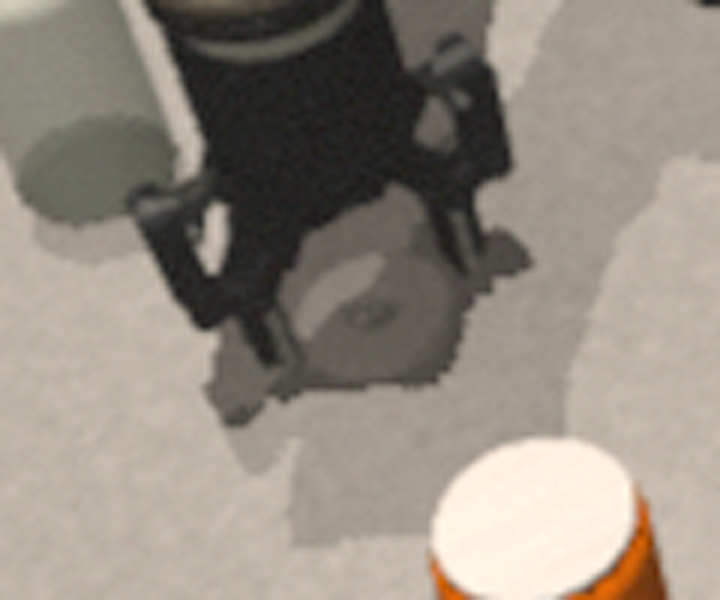

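Call:
arm_command:
  series:
    - [66,[0,0,3],0]
    - [66,[0,0,5],0]
    - [66,[0,0,5],0]

```text
t: 3.58
eef_pos: [0.5086, -0.3228, -0.0048]
tool_rot: [0.0, 0.808, -0.589, -0.0]
contact_force: [0.0, -0.5, -0.2]
gripper_width: 0.769
```

Run:
```python
from h import *
o=status.get_obs(); print(o['eef_pos'],o['t'],o['contact_force'],o['gripper_width']); im=read_camera('wrist'); crop(cv2.convertScaleAbs(im,alpha=2.5,beta=20),275,270,200,150,4,'pics/w5.png')
s=read_camera('scene');m=camera_model('scene');u,v=proj(m,[.508,-.324,.02]).astype(int); crop(cv2.convertScaleAbs(s,alpha=3,beta=10),u,v,80,60,10,'pics/s5.png')
```

```text
[ 0.50862233 -0.32275752 -0.00476211] 3.575 [ 0.04096844 -0.54572445 -0.16770625] 0.7694045080109412
```

View pics/w5.png

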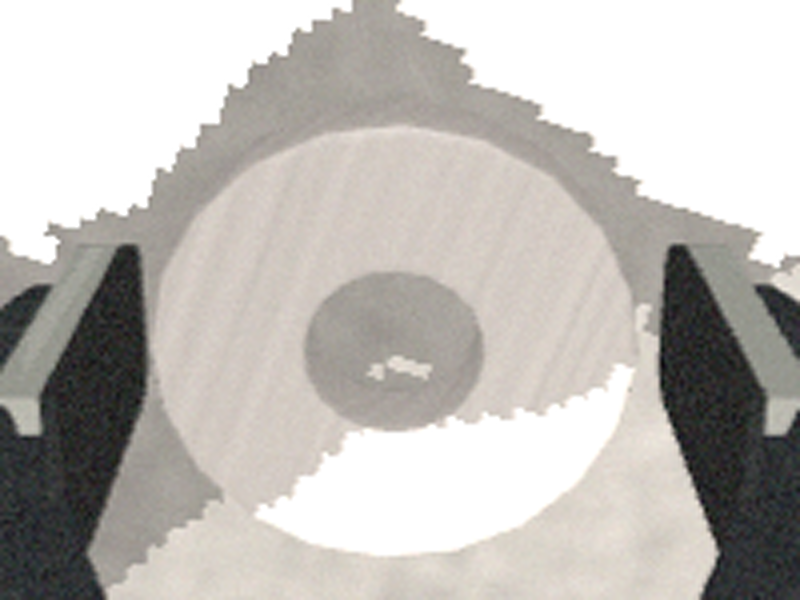

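View pics/s5.png

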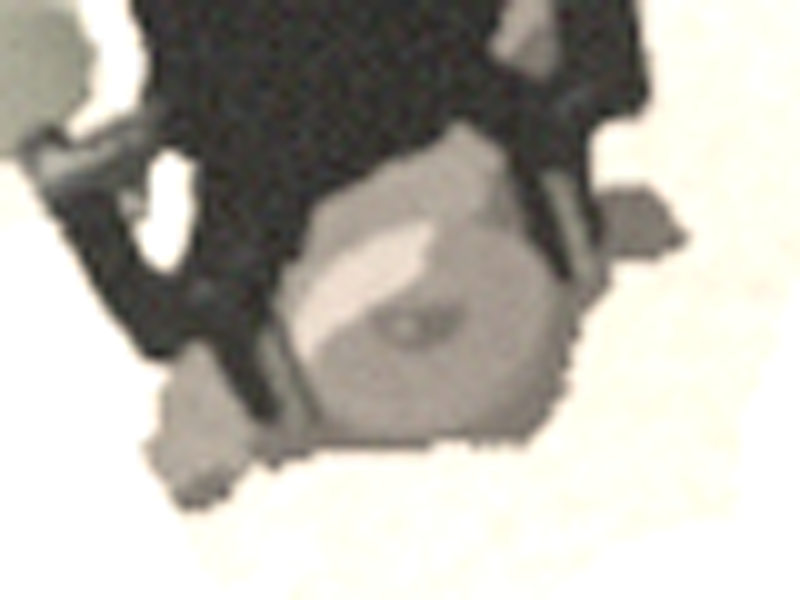

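Call:
arm_command:
  series:
    - [66,[-0.5,0,3],0]
    - [66,[-0.5,0,6],0]
    - [66,[-0.5,0,6],0]

```text
t: 4.05
eef_pos: [0.5083, -0.3222, -0.0111]
tool_rot: [0.0, 0.808, -0.589, -0.0]
contact_force: [0.0, -0.1, 0.1]
gripper_width: 0.777
```

Call:
arm_command:
  series:
    - [58,[0,0,0],0]
    - [58,[0,0,0],0]
    - [58,[0,0,0],0]
    - [58,[0,0,0],0]
  squeeze: 40

```text
t: 4.55
eef_pos: [0.5089, -0.3227, -0.0102]
tool_rot: [0.0, 0.808, -0.589, 0.001]
contact_force: [-0.9, -1.5, 5.4]
gripper_width: 0.706
```

Run:
```python
from h import *
o=status.get_obs(); print(o['eef_pos'],o['t'],o['contact_force'],o['gripper_width']); im=read_camera('wrist'); crop(cv2.convertScaleAbs(im,alpha=2.5,beta=20),275,270,200,150,4,'pics/w6.png')
s=read_camera('scene');m=camera_model('scene');u,v=proj(m,[.508,-.324,.02]).astype(int); crop(cv2.convertScaleAbs(s,alpha=3,beta=10),u,v,80,60,10,'pics/s6.png')
```

```text
[ 0.50891037 -0.32267723 -0.01019117] 4.55 [-0.94005645 -1.51296546  5.44509363] 0.7058502723854259
```

View pics/w6.png

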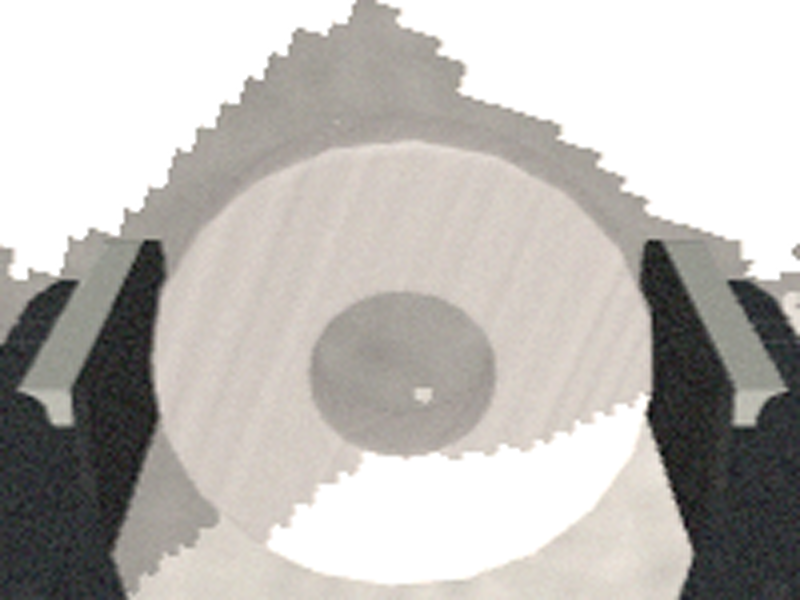

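View pics/s6.png

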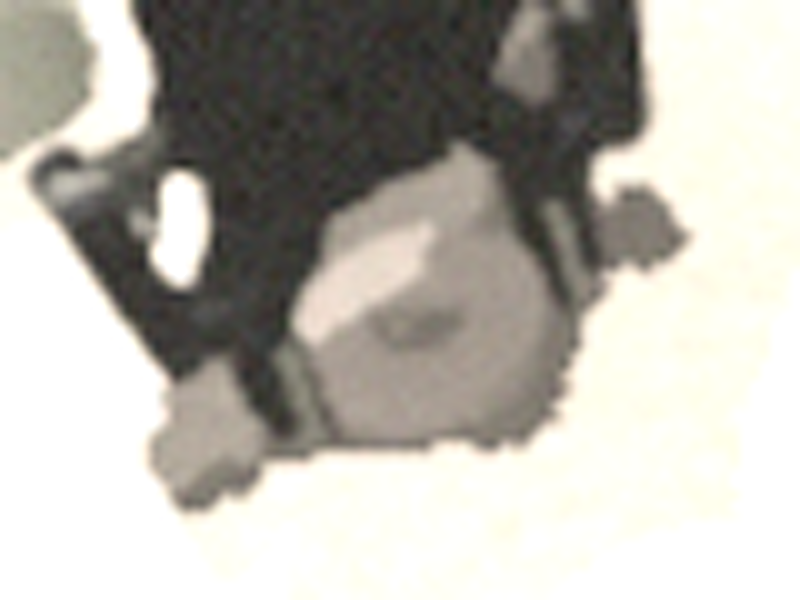

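Call:
arm_command:
  series:
    - [58,[0,0,-10],0]
    - [58,[0,0,-60],0]
    - [58,[0,0,-120],0]
    - [58,[0,0,-120],0]

```text
t: 5.15
eef_pos: [0.5117, -0.3238, 0.1147]
tool_rot: [-0.001, 0.808, -0.589, 0.005]
contact_force: [1.1, 0.0, -1.2]
gripper_width: 0.711
```

Run:
```python
from h import *
o=status.get_obs(); print(o['eef_pos'],o['t'],o['contact_force'],o['gripper_width'])
m=camera_model('top'); X=back(m,243.5,231.75,.0645); print(X)
T=np.array([X[0]+.004,X[1],.11]); print(rel(T), rel(T)+[0,70,0])
```

```text
[ 0.51172207 -0.32384975  0.11465587] 5.15 [ 1.13847968  0.01835334 -1.17842079] 0.710620184664144
[0.50060811 0.10495967 0.0645    ]
[-410.49700561 -124.2367109     2.69286778] [-410.49700561  -54.2367109     2.69286778]
```

Call:
arm_command:
  series:
    - [58,[-50,-7,0],0]
    - [58,[-110,-14,0],0]
    - [58,[-170,-22,0],0]
    - [58,[-230,-30,0],0]
    - [58,[-290,-38,0],0]
    - [58,[-350,-46,0],0]
    - [58,[-410,-54,0],0]
    - [58,[-410,-54,0],0]

```text
t: 6.15
eef_pos: [0.4331, 0.0896, 0.1091]
tool_rot: [-0.001, 0.811, -0.585, -0.001]
contact_force: [-0.2, -1.0, -0.7]
gripper_width: 0.71
```

Call:
arm_command:
  series:
    - [58,[0,0,0],0]
    - [58,[0,0,0],0]

```text
t: 6.4
eef_pos: [0.4345, 0.0829, 0.1089]
tool_rot: [0.001, 0.807, -0.59, -0.0]
contact_force: [0.0, -0.2, -0.0]
gripper_width: 0.71
```

Run:
```python
from h import *
o=status.get_obs(); print(o['eef_pos'],o['tool_rot'],o['t'],o['contact_force'],o['gripper_width'])
im=read_camera('wrist'); cv2.imwrite('pics/w7r.png',im);cv2.imwrite('pics/w7.png',cv2.convertScaleAbs(im,alpha=1.8,beta=10))
```

```text
[0.43448528 0.08291918 0.10894819] [ 5.30252724e-04  8.07241690e-01 -5.90220776e-01 -8.97194054e-05] 6.4 [ 0.00925237 -0.16109822 -0.02705319] 0.7100575758080344
```

View pics/w7.png

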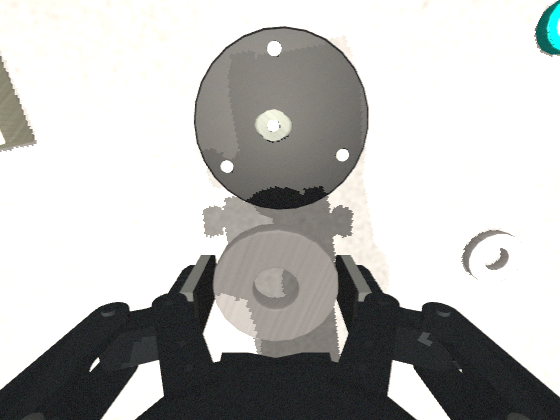

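Run:
```python
from h import *
im=cv2.imread('pics/w7r.png')
crop(cv2.convertScaleAbs(im,alpha=1.2),275,125,60,50,12,'pics/w7a.png')
crop(cv2.convertScaleAbs(im,alpha=2.2,beta=10),275,280,150,130,5,'pics/w7b.png')
```

```text
(no output)
```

View pics/w7a.png

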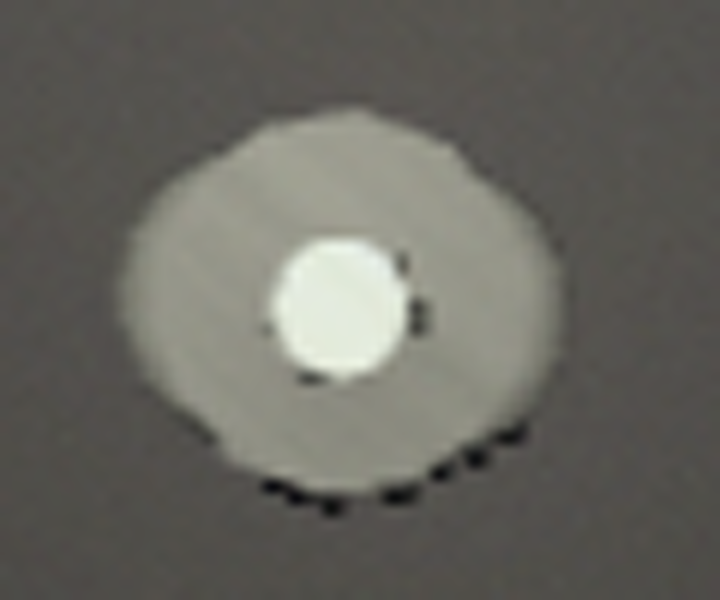

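View pics/w7b.png

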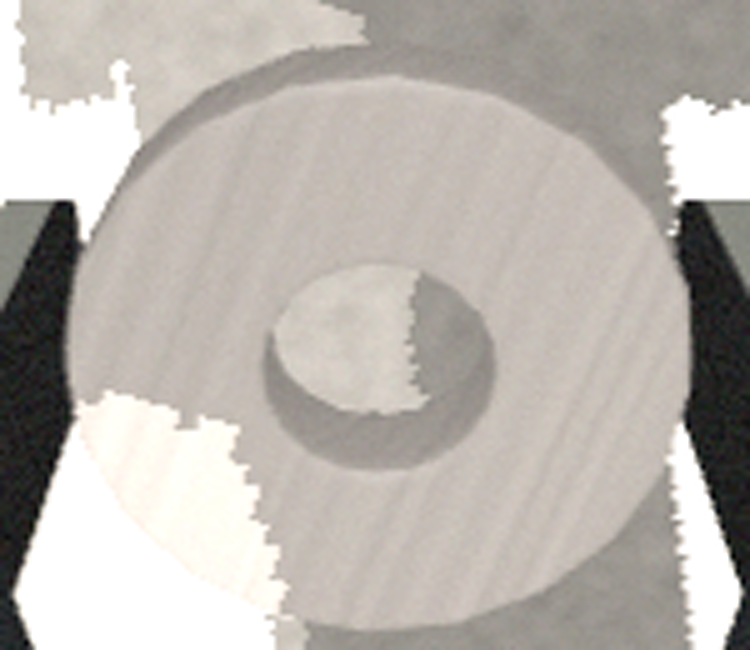

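```bash
cat >> h.py <<'E'
from scipy.optimize import least_squares
def fitring(m,o,r,ext):
    """ext=umin,umax,vmin,vmax of top face outline; returns tool-frame centre of top face (mm)"""
    R=toolR(o); a=np.linspace(0,2*np.pi,361)
    def P(c):
        T=np.stack([c[0]+r*np.cos(a),c[1]+r*np.sin(a),np.full_like(a,c[2])],1)
        return np.array([proj(m,o['eef_pos']+R@t/1000) for t in T])
    def f(c):
        p=P(c); return [p[:,0].min()-ext[0],p[:,0].max()-ext[1],p[:,1].min()-ext[2],p[:,1].max()-ext[3]]
    s=least_squares(f,[0,0,0],diff_step=1e-3); return s.x,s.fun
E
python3 - <<'E'
from h import *
o=status.get_obs(); m=camera_model('wrist')
print(fitring(m,o,31,(213.4,338.4,230.4,341)))
print(fitring(m,o,11,(252.9,299.1,267.6,308.9)))
S=back(m,273.4,125.7,.0645); print(S,rel(S,o))
# base plate extents: top face
for n,e in [('plate',(194.5,368,27.5,209))]: print(n,fitring(m,o,70,e),rel([.5,.1,.012],o))
E
```

```text
(array([  0.67021068,   5.57432415, -17.93978494]), array([-0.02149862,  0.02148011,  0.02291841, -0.02587557]))
(array([  0.697698  ,   1.75555281, -23.90029411]), array([-0.12515119,  0.1251604 ,  0.13859846, -0.1449936 ]))
[0.5027233  0.10543712 0.0645    ] [ -0.7695593  -71.76073063  44.48507403]
plate (array([  5.2453619 , -71.08120097, 101.67465076]), array([-0.06366637,  0.06359026,  0.0561622 , -0.06646549])) [  3.56495299 -67.55294108  96.98969467]
```

Call:
arm_command:
  series:
    - [58,[-1,-40,0],0]
    - [58,[-1.4,-75.3,0],0]
    - [58,[-1.4,-75.3,0],0]
    - [58,[-1.4,-75.3,20],0]
    - [58,[-1.4,-75.3,42],0]
    - [58,[-1.4,-75.3,42],0]
    - [58,[-1.4,-75.3,42],0]

```text
t: 7.32
eef_pos: [0.5058, 0.1084, 0.0678]
tool_rot: [0.0, 0.808, -0.59, 0.0]
contact_force: [0.3, -0.6, 0.5]
gripper_width: 0.713
```

Run:
```python
from h import *
o=status.get_obs(); print(o['eef_pos'],o['tool_rot'],o['t'],o['contact_force'],o['gripper_width'])
im=read_camera('wrist'); cv2.imwrite('pics/w8r.png',im);crop(cv2.convertScaleAbs(im,alpha=2.2,beta=10),275,280,150,130,5,'pics/w8b.png')
```

```text
[0.50581508 0.10836285 0.06782327] [ 1.15543001e-06  8.07764474e-01 -5.89505336e-01  1.15827500e-04] 7.325 [ 0.34962189 -0.57931677  0.51823277] 0.7134074337952524
```

View pics/w8b.png

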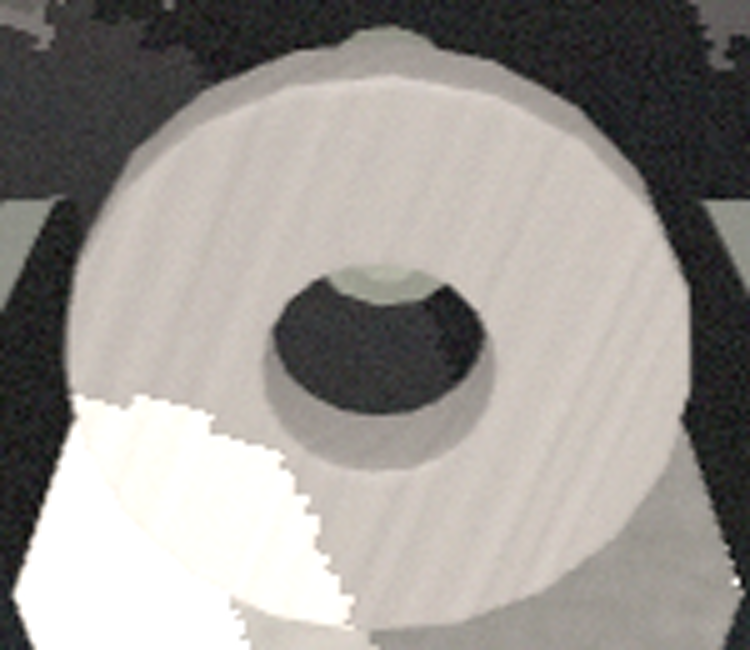

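Run:
```python
from h import *
o=status.get_obs(); m=camera_model('wrist'); a=np.linspace(0,2*np.pi,361)
def c(X,Y,Z,r,frame='w'):
    R=toolR(o)
    P=np.array([proj(m,np.array([X+r*np.cos(t),Y+r*np.sin(t),Z])) for t in a]); P=(P-[200,215])*5; return P.min(0).round(),P.max(0).round()
S=[.5027,.1054]
print('tool S',rel([*S,.0645],o))
for z,r in ((.0645,.0035),(.058,.01),(.012,.01)): print(z,c(*S,z,r))
R=toolR(o)
for y in (2,3.5,5):
  for zt in (-21.2,):
    w=o['eef_pos']+R@np.array([.67,y,zt])/1000; wb=o['eef_pos']+R@np.array([.67,y,zt+11])/1000
    print(y,c(*w,.031),c(*w,.011),c(*wb,.011))
```

```text
tool S [2.00552099 4.27301732 3.60722339]
0.0645 (array([360., 229.]), array([422., 285.]))
0.058 (array([305., 153.]), array([476., 308.]))
0.012 (array([319.,  27.]), array([455., 155.]))
2 (array([58., 53.]), array([701., 624.])) (array([266., 253.]), array([494., 455.])) (array([273., 203.]), array([486., 393.]))
3.5 (array([59., 68.]), array([700., 636.])) (array([266., 267.]), array([493., 468.])) (array([274., 216.]), array([485., 405.]))
5 (array([60., 84.]), array([699., 648.])) (array([266., 281.]), array([493., 481.])) (array([274., 229.]), array([485., 418.]))
```

Call:
arm_command:
  series:
    - [58,[1,0,8],0]
    - [58,[1,0,14],0]
    - [58,[1,0,18],0]
    - [58,[1,0,18],0]

```text
t: 7.88
eef_pos: [0.5058, 0.108, 0.0489]
tool_rot: [0.0, 0.808, -0.589, -0.0]
contact_force: [0.3, -0.1, -0.7]
gripper_width: 0.706
```

Call:
arm_command:
  series:
    - [58,[0,0,1.5],0]
    - [58,[0,0,3],0]
    - [58,[0,0,3],0]

```text
t: 8.25
eef_pos: [0.5061, 0.1079, 0.0462]
tool_rot: [0.0, 0.808, -0.589, 0.0]
contact_force: [-0.0, 0.8, 0.2]
gripper_width: 0.71
```

Run:
```python
from h import *
o=status.get_obs(); print(o['eef_pos'],o['tool_rot'],o['t'],o['contact_force'],o['torque'],o['gripper_width'])
im=read_camera('wrist'); cv2.imwrite('pics/w9r.png',im);crop(cv2.convertScaleAbs(im,alpha=2.2,beta=10),275,280,150,130,5,'pics/w9b.png')
```

```text
[0.50610633 0.10794691 0.04623544] [ 3.92967410e-05  8.08023092e-01 -5.89150813e-01  7.81565622e-06] 8.25 [-0.0168453   0.77217321  0.15077408] [0.04377872 0.00450062 0.01578904] 0.7102591931508404
```

View pics/w9b.png

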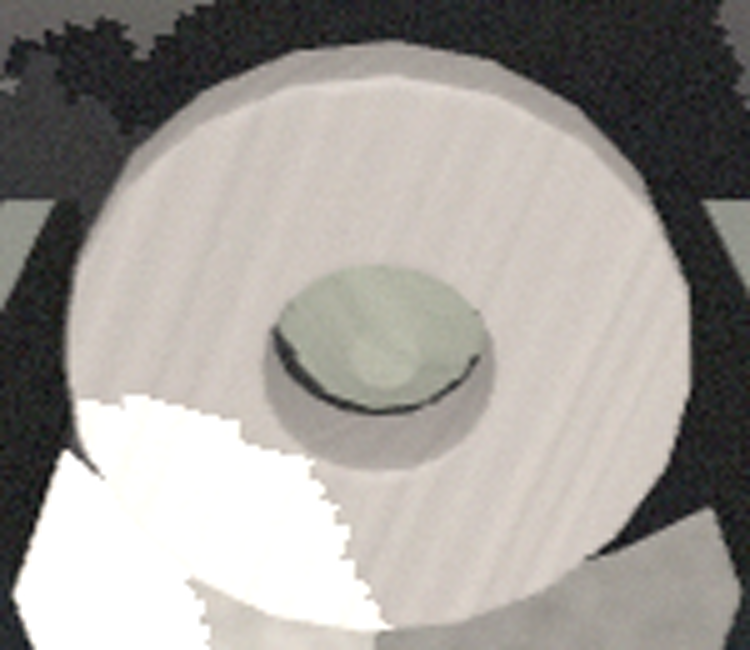

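Call:
arm_command:
  series:
    - [58,[0.4,0.2,1.5],0]
    - [58,[0.4,0.2,3],0]
    - [58,[0.4,0.2,4.5],0]

```text
t: 8.68
eef_pos: [0.5065, 0.1076, 0.0423]
tool_rot: [-0.0, 0.808, -0.589, 0.0]
contact_force: [-0.7, -0.7, 5.3]
gripper_width: 0.71
```

Call:
arm_command:
  series:
    - [58,[0,0,1],0]
    - [58,[0,0,2],0]

```text
t: 8.93
eef_pos: [0.5063, 0.1076, 0.0399]
tool_rot: [-0.0, 0.808, -0.589, 0.0]
contact_force: [0.1, 0.7, 3.0]
gripper_width: 0.709
```

Call:
arm_command:
  series:
    - [58,[0,0,2],0]
    - [58,[0,0,4],0]
    - [58,[0,0,6],0]
    - [58,[0,0,8],0]

```text
t: 9.43
eef_pos: [0.5062, 0.1076, 0.0317]
tool_rot: [-0.0, 0.808, -0.589, 0.0]
contact_force: [-0.8, 0.5, 3.6]
gripper_width: 0.71
```

Call:
arm_command:
  series:
    - [58,[0,0,2],0]
    - [58,[0,0,5],0]
    - [58,[0,0,8],0]
    - [58,[0,0,10],0]

```text
t: 9.93
eef_pos: [0.5055, 0.1075, 0.0213]
tool_rot: [0.0, 0.808, -0.589, -0.0]
contact_force: [-0.1, -0.0, -0.7]
gripper_width: 0.709
```

Call:
arm_command:
  series:
    - [58,[0,0,5],0]
    - [58,[0,0,10],0]
    - [58,[0,0,15],0]
    - [58,[0,0,16],0]

```text
t: 10.42
eef_pos: [0.5058, 0.1075, 0.0053]
tool_rot: [0.0, 0.808, -0.589, -0.0]
contact_force: [0.0, 0.0, -0.9]
gripper_width: 0.709
```

Call:
arm_command:
  series:
    - [58,[0,0,1],0]
    - [58,[0,0,2],0]

```text
t: 10.68
eef_pos: [0.5062, 0.1076, 0.0038]
tool_rot: [-0.0, 0.808, -0.589, 0.0]
contact_force: [0.0, -1.4, -0.8]
gripper_width: 0.708
```

Call:
arm_command:
  series:
    - [58,[0,0,1],0]
    - [58,[0,0,1.5],0]

```text
t: 10.92
eef_pos: [0.5061, 0.1076, 0.0023]
tool_rot: [-0.0, 0.808, -0.589, 0.0]
contact_force: [-0.4, -0.2, -0.2]
gripper_width: 0.709
```

Call:
arm_command:
  series:
    - [74,[0,0,0],0]
    - [74,[0,0,0],0]
    - [74,[0,0,0],0]

```text
t: 11.3
eef_pos: [0.5062, 0.1076, 0.0024]
tool_rot: [-0.0, 0.808, -0.589, 0.0]
contact_force: [0.1, -0.2, -0.4]
gripper_width: 0.87
```

Run:
```python
from h import *
o=status.get_obs(); print(o['eef_pos'],o['t'],o['contact_force'],o['gripper_width'])
im=read_camera('wrist'); crop(cv2.convertScaleAbs(im,alpha=2.2,beta=10),275,270,180,150,4,'pics/w10.png')
s=read_camera('scene');crop(cv2.convertScaleAbs(s,alpha=2.5,beta=10),316,200,80,60,8,'pics/s10.png')
```

```text
[0.50615785 0.10755894 0.00236687] 11.3 [ 0.06562085 -0.22915762 -0.37796704] 0.8699632046326624
```

View pics/w10.png

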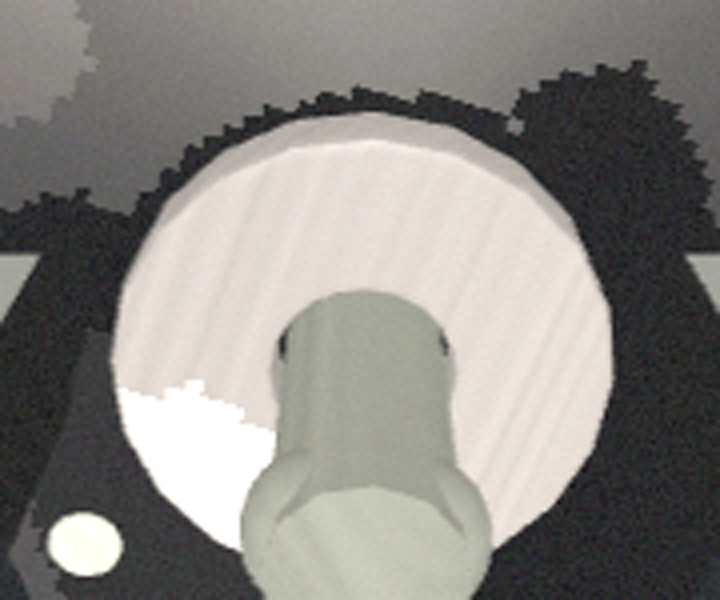

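View pics/s10.png

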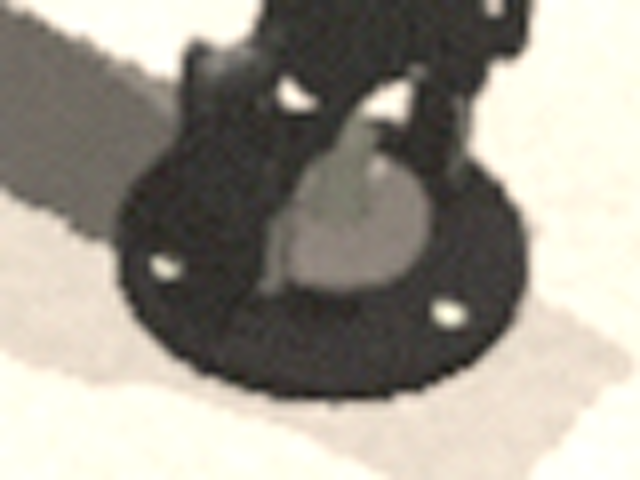

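Run:
```python
from h import *
print(rel([.4555,-.1242,.05]))
```

```text
[205.14322849 119.00190483 -47.67055492]
```

Call:
arm_command:
  series:
    - [76,[0,0,-30],0]
    - [76,[0,0,-90],0]
    - [76,[0,0,-120],0]
    - [70,[60,30,-120],0]
    - [64,[120,60,-120],0]
    - [64,[180,90,-120],0]
    - [64,[205,119,-120],0]
    - [64,[205,119,-90],0]

```text
t: 12.4
eef_pos: [0.455, -0.1291, 0.0934]
tool_rot: [0.0, 0.806, -0.592, 0.002]
contact_force: [-0.3, 1.0, 0.4]
gripper_width: 0.748
```

Call:
arm_command:
  series:
    - [64,[0,0,30],0]
    - [64,[0,0,50],0]
    - [64,[0,0,50],0]

```text
t: 12.78
eef_pos: [0.4543, -0.1238, 0.0412]
tool_rot: [0.001, 0.808, -0.589, -0.001]
contact_force: [0.7, -0.3, -0.2]
gripper_width: 0.751
```

Run:
```python
from h import *
o=status.get_obs(); print(o['eef_pos'],o['t'],o['contact_force'],o['gripper_width'])
im=read_camera('wrist'); cv2.imwrite('pics/w11.png',cv2.convertScaleAbs(im,alpha=1.5,beta=10));crop(cv2.convertScaleAbs(im,alpha=1.5,beta=10),275,250,140,110,5,'pics/w11c.png')
```

```text
[ 0.45425586 -0.12375256  0.04123063] 12.775 [ 0.7279411  -0.31857987 -0.22658509] 0.75075176667122
```

View pics/w11.png

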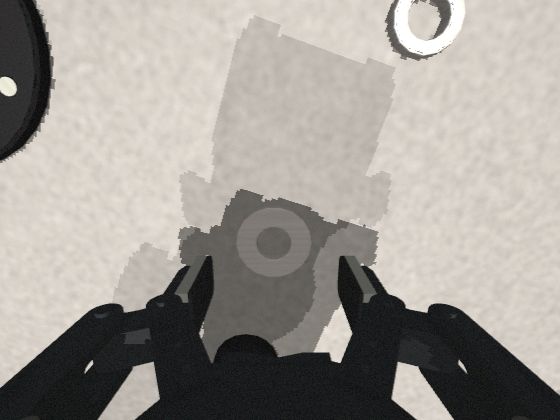

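View pics/w11c.png

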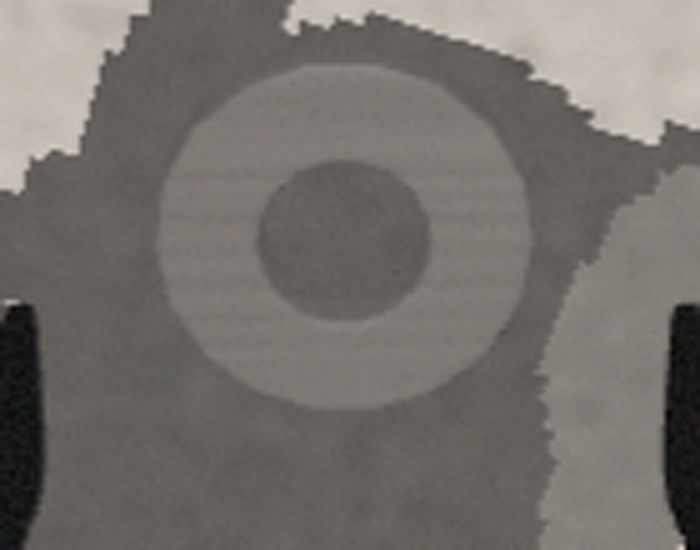

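Run:
```python
from h import *
o=status.get_obs(); m=camera_model('wrist')
print(fitring(m,o,25,(205+158/5,205+531/5,207.8,277)))
X=back(m,205+344.5/5,242.1,.011); print(X,rel(X,o))
```

```text
(array([-0.52232466,  4.12203666, 36.22505769]), array([-0.00837458,  0.00837567,  0.00871686, -0.00937188]))
[ 0.45407005 -0.12366678  0.011     ] [-0.50164215  0.88307379 31.13998906]
```

Call:
arm_command:
  series:
    - [62,[-1,1,20],0]
    - [60,[-1,1,36],0]
    - [58,[-1,1,45],0]
    - [58,[-1,1,45],0]

```text
t: 13.32
eef_pos: [0.454, -0.1233, -0.003]
tool_rot: [0.0, 0.808, -0.589, -0.0]
contact_force: [-0.1, -0.3, -0.3]
gripper_width: 0.68
```

Call:
arm_command:
  series:
    - [46,[0,0,0],0]
    - [46,[0,0,0],0]
    - [46,[0,0,0],0]
    - [46,[0,0,0],0]
  squeeze: 40

```text
t: 13.82
eef_pos: [0.4545, -0.1234, -0.0022]
tool_rot: [-0.0, 0.808, -0.589, 0.0]
contact_force: [-0.1, 1.0, 5.8]
gripper_width: 0.549
```

Call:
arm_command:
  series:
    - [46,[0,0,-10],0]
    - [46,[0,0,-50],0]
    - [46,[0,0,-110],0]
    - [46,[0,0,-115],0]

```text
t: 14.32
eef_pos: [0.4571, -0.124, 0.1167]
tool_rot: [-0.002, 0.808, -0.589, 0.004]
contact_force: [-0.1, 0.1, -0.3]
gripper_width: 0.552
```

Run:
```python
from h import *
o=status.get_obs(); print(o['eef_pos'],o['t'],o['contact_force'],o['gripper_width'])
im=read_camera('wrist'); crop(cv2.convertScaleAbs(im,alpha=2,beta=10),275,280,150,130,5,'pics/w12.png')
print(rel([.5062,.1076,o['eef_pos'][2]]))
```

```text
[ 0.45711002 -0.12396243  0.11670211] 14.325 [-0.1007113   0.13722484 -0.30650411] 0.5522859181909522
[-205.01054581 -118.5528505    -1.46913811]
```

View pics/w12.png

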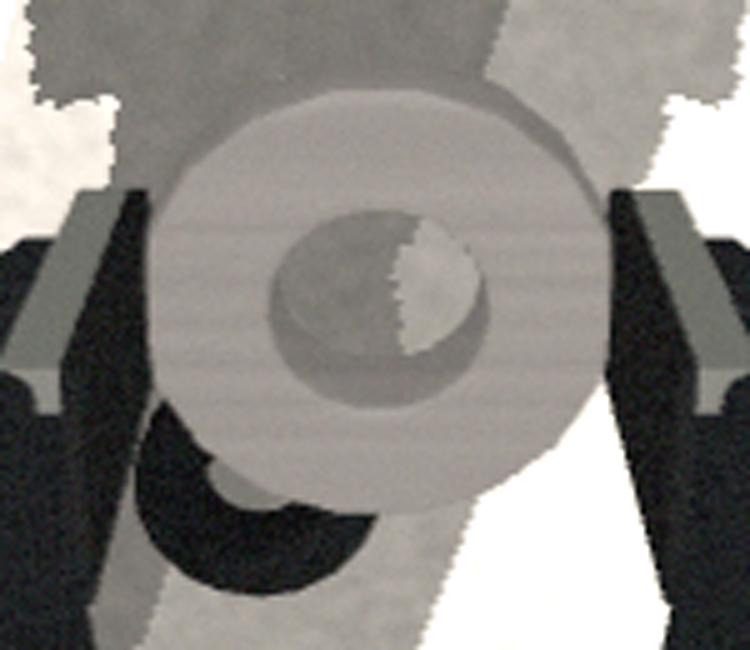

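```bash
cat >> h.py <<'E'
def yfit(m,o,r,z,ext):
    R=toolR(o); a=np.linspace(0,2*np.pi,181)
    def f(c):
        p=np.array([proj(m,o['eef_pos']+R@np.array([c[0]+r*np.cos(t),c[1]+r*np.sin(t),z])/1000) for t in a])
        return [p[:,0].min()-ext[0],p[:,0].max()-ext[1],p[:,1].min()-ext[2],p[:,1].max()-ext[3]]
    s=least_squares(f,[0,0],diff_step=1e-3); return s.x,s.fun
E
python3 - <<'E'
from h import *
o=status.get_obs(); m=camera_model('wrist')
g=lambda a,b,c,d:(200+a/5,200+b/5,215+c/5,215+d/5)
print('L',yfit(m,o,31,-21.2,g(67,692,77,630)),yfit(m,o,11,-21.2,g(264,495,263,468)))
print('M',yfit(m,o,25,-13.2,g(147,610,90,514)),yfit(m,o,11,-13.2,g(268,490,210,409)))
E
```

```text
L (array([0.68802965, 3.84137779]), array([-1.60079117,  1.60185551, -1.07128375,  1.63002131])) (array([0.68558912, 3.30159076]), array([ 0.36934485, -0.36944147,  0.39470119, -0.45044072]))
M (array([0.60654687, 1.99649309]), array([-2.90441358,  2.90574358, -1.30470595,  1.9210784 ])) (array([0.65541822, 1.6902117 ]), array([ 0.55725246, -0.55738358,  0.51120007, -0.58337107]))
```

Call:
arm_command:
  series:
    - [46,[-50,-29,0],0]
    - [46,[-105,-60,0],0]
    - [46,[-160,-90,0],0]
    - [46,[-205,-117,0],0]
    - [46,[-205,-117,0],0]
    - [46,[-205,-117,20],0]
    - [46,[-205,-117,38],0]
    - [46,[-205,-117,38],0]

```text
t: 15.38
eef_pos: [0.5009, 0.106, 0.0724]
tool_rot: [0.002, 0.808, -0.589, -0.001]
contact_force: [-0.2, 0.5, -0.3]
gripper_width: 0.553
```

Call:
arm_command:
  series:
    - [46,[0,0,0],0]
    - [46,[0,0,0],0]

```text
t: 15.62
eef_pos: [0.5033, 0.1074, 0.0749]
tool_rot: [-0.0, 0.808, -0.589, 0.0]
contact_force: [-0.8, 0.6, -0.7]
gripper_width: 0.554
```

Run:
```python
from h import *
o=status.get_obs(); print(o['eef_pos'],o['t'],o['contact_force'],o['gripper_width'])
im=read_camera('wrist'); crop(cv2.convertScaleAbs(im,alpha=2,beta=10),275,280,150,130,5,'pics/w13.png')
print(rel([.5062,.1076,o['eef_pos'][2]]))
```

```text
[0.50329837 0.10739818 0.07488401] 15.625 [-0.75863769  0.60699428 -0.69171657] 0.5536391406836505
[ 0.7944235  -2.75145331  0.04371125]
```

View pics/w13.png

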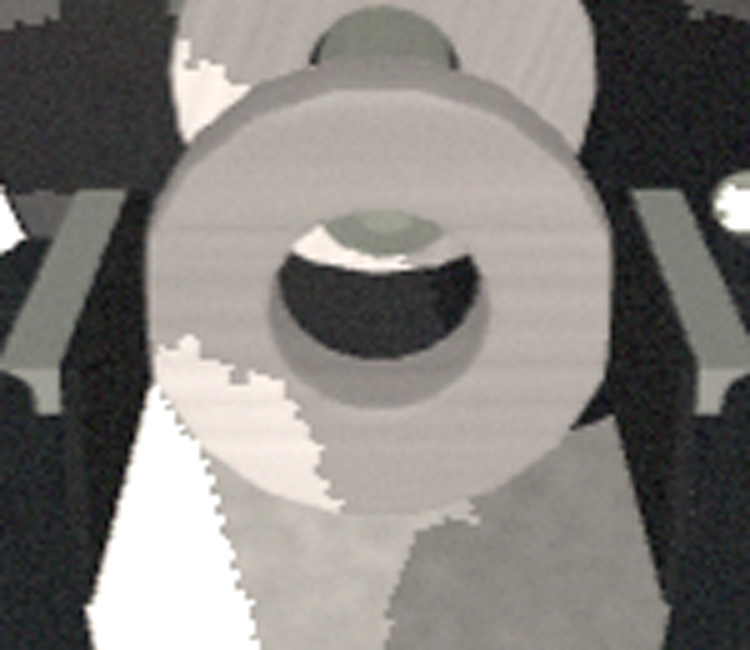

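Run:
```python
from h import *
o=status.get_obs(); m=camera_model('wrist');R=toolR(o)
a=np.linspace(0,2*np.pi,361)
S=np.array([.5062,.1076,0])+R@np.array([.69,3.5,0])/1000; S[2]=0; print(S)
for z,r in ((.0645,.0035),(.058,.01),(.012,.01)):
    P=(np.array([proj(m,[S[0]+r*np.cos(t),S[1]+r*np.sin(t),z]) for t in a])-[200,215])*5; print(P.min(0).round(),P.max(0).round())
```

```text
[0.50307825 0.10587351 0.        ]
[356. 175.] [416. 230.]
[303. 103.] [468. 255.]
[317. -10.] [450. 115.]
```

Call:
arm_command:
  series:
    - [46,[0.7,-1,0],0]
    - [46,[0.7,-1,8],0]
    - [46,[0.7,-1,16],0]
    - [46,[0.7,-1,20],0]
    - [46,[0.7,-1,20],0]

```text
t: 16.3
eef_pos: [0.5038, 0.1069, 0.0538]
tool_rot: [0.0, 0.808, -0.589, -0.0]
contact_force: [-0.3, -0.4, -1.0]
gripper_width: 0.554
```

Run:
```python
from h import *
o=status.get_obs(); print(o['eef_pos'],o['t'],o['contact_force'],o['gripper_width'])
im=read_camera('wrist'); crop(cv2.convertScaleAbs(im,alpha=2,beta=10),275,280,150,130,5,'pics/w14.png')
```

```text
[0.50378397 0.10690574 0.05376014] 16.3 [-0.3413392  -0.44224382 -0.99454132] 0.5541087713577533
```

View pics/w14.png

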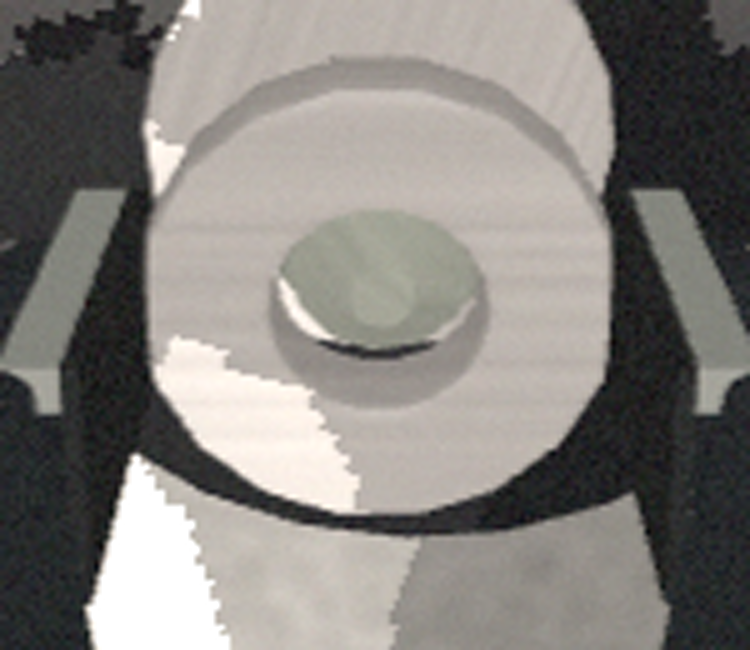

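Call:
arm_command:
  series:
    - [46,[0.2,-0.6,1.5],0]
    - [46,[0.2,-0.6,3],0]
    - [46,[0.2,-0.6,4.5],0]

```text
t: 16.73
eef_pos: [0.5052, 0.1074, 0.0504]
tool_rot: [-0.0, 0.808, -0.589, 0.0]
contact_force: [0.1, -0.5, 5.7]
gripper_width: 0.554
```

Call:
arm_command:
  series:
    - [46,[0,0,1],0]
    - [46,[0,0,2],0]
    - [46,[0,0,3],0]

```text
t: 17.1
eef_pos: [0.505, 0.1073, 0.0469]
tool_rot: [-0.0, 0.808, -0.589, 0.0]
contact_force: [0.8, -0.9, 2.7]
gripper_width: 0.552
```

Call:
arm_command:
  series:
    - [46,[0,0,3],0]
    - [46,[0,0,6],0]
    - [46,[0,0,9],0]
    - [46,[0,0,12],0]
    - [46,[0,0,16],0]
    - [46,[0,0,20],0]
    - [46,[0,0,23],0]

```text
t: 17.98
eef_pos: [0.5044, 0.1073, 0.0233]
tool_rot: [0.0, 0.808, -0.589, -0.0]
contact_force: [-0.0, -0.0, 0.1]
gripper_width: 0.554
```

Call:
arm_command:
  series:
    - [46,[0,0,1],0]
    - [46,[0,0,1.5],0]

```text
t: 18.23
eef_pos: [0.5047, 0.1072, 0.0222]
tool_rot: [0.0, 0.808, -0.589, -0.0]
contact_force: [-0.6, 0.5, 0.1]
gripper_width: 0.551
```

Call:
arm_command:
  series:
    - [46,[0,0,1],0]
    - [46,[0,0,1.5],0]
    - [46,[0,0,1.5],0]

```text
t: 18.6
eef_pos: [0.5048, 0.1072, 0.0209]
tool_rot: [-0.0, 0.808, -0.589, 0.0]
contact_force: [-0.3, -0.5, 1.0]
gripper_width: 0.552
```

Call:
arm_command:
  series:
    - [60,[0,0,0],0]
    - [60,[0,0,0],0]
    - [60,[0,0,0],0]

```text
t: 18.98
eef_pos: [0.5047, 0.1072, 0.0208]
tool_rot: [-0.0, 0.808, -0.589, -0.0]
contact_force: [-0.2, -0.5, -0.0]
gripper_width: 0.703
```

Run:
```python
from h import *
o=status.get_obs(); print(o['eef_pos'],o['t'],o['contact_force'],o['gripper_width'])
im=read_camera('wrist'); crop(cv2.convertScaleAbs(im,alpha=2.2,beta=10),275,270,180,150,4,'pics/w15.png')
print(rel([.5997,-.1626,.05]))
```

```text
[0.50469011 0.10720733 0.02078152] 18.975 [-0.18608343 -0.47990243 -0.01208567] 0.703340576097454
[285.92319769  -7.93912595 -29.20429524]
```

View pics/w15.png

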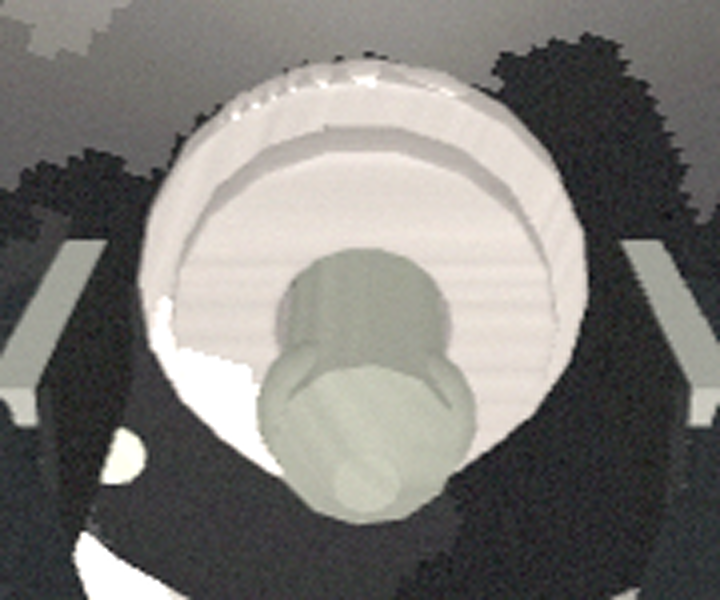

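Call:
arm_command:
  series:
    - [62,[0,0,-30],0]
    - [62,[0,0,-80],0]
    - [60,[50,-2,-100],0]
    - [52,[110,-4,-100],0]
    - [52,[170,-6,-100],0]
    - [52,[230,-8,-100],0]
    - [52,[286,-8,-90],0]
    - [52,[286,-8,-50],0]

```text
t: 20.02
eef_pos: [0.6023, -0.1701, 0.0723]
tool_rot: [-0.0, 0.805, -0.593, 0.004]
contact_force: [-0.0, 0.3, -1.3]
gripper_width: 0.608
```

Call:
arm_command:
  series:
    - [52,[0,0,20],0]
    - [52,[0,0,30],0]
    - [52,[0,0,30],0]

```text
t: 20.4
eef_pos: [0.5997, -0.1615, 0.0407]
tool_rot: [-0.0, 0.809, -0.588, -0.0]
contact_force: [0.2, -0.7, 0.7]
gripper_width: 0.607
```

Run:
```python
from h import *
o=status.get_obs(); print(o['eef_pos'],o['t'],o['contact_force'],o['gripper_width'])
im=read_camera('wrist'); cv2.imwrite('pics/w16.png',cv2.convertScaleAbs(im,alpha=1.5,beta=10));crop(cv2.convertScaleAbs(im,alpha=1.5,beta=10),275,250,140,110,5,'pics/w16c.png')
```

```text
[ 0.59974987 -0.16145823  0.04074   ] 20.4 [ 0.20042463 -0.72846994  0.74700671] 0.6070139642489049
```

View pics/w16.png

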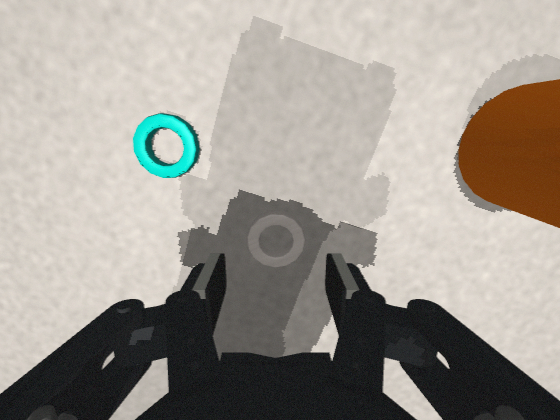

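View pics/w16c.png

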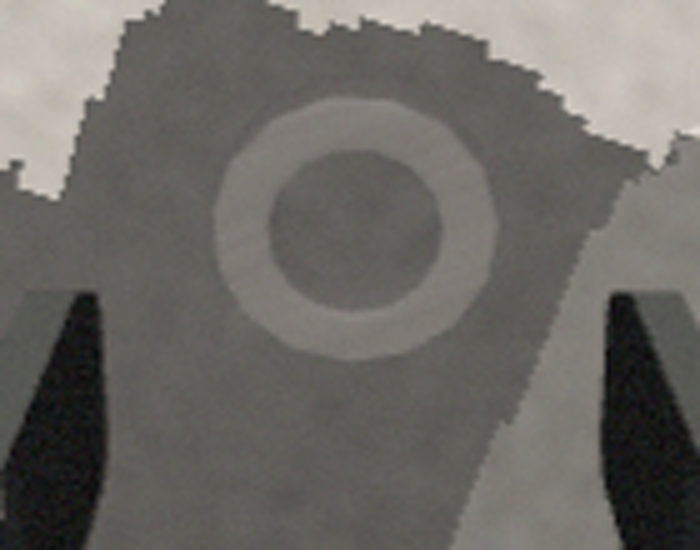

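Call:
arm_command:
  series:
    - [50,[0.4,0.5,20],0]
    - [48,[0.4,0.5,34],0]
    - [46,[0.4,0.5,41],0]
    - [46,[0.4,0.5,41],0]

```text
t: 20.95
eef_pos: [0.5989, -0.163, -0.0011]
tool_rot: [0.0, 0.808, -0.589, -0.001]
contact_force: [-0.5, 0.4, -0.3]
gripper_width: 0.542
```

Call:
arm_command:
  series:
    - [34,[0,0,0],0]
    - [34,[0,0,0],0]
    - [34,[0,0,0],0]
    - [34,[0,0,0],0]
  squeeze: 40

```text
t: 21.45
eef_pos: [0.5998, -0.1633, 0.0002]
tool_rot: [-0.0, 0.808, -0.589, 0.0]
contact_force: [-0.8, 0.9, 2.8]
gripper_width: 0.413
```

Call:
arm_command:
  series:
    - [34,[0,0,-10],0]
    - [34,[0,0,-50],0]
    - [34,[0,0,-110],0]
    - [34,[0,0,-115],0]

```text
t: 21.95
eef_pos: [0.6028, -0.1637, 0.1203]
tool_rot: [-0.002, 0.808, -0.589, 0.004]
contact_force: [0.7, 0.1, -0.2]
gripper_width: 0.414
```

Run:
```python
from h import *
o=status.get_obs(); print(o['eef_pos'],o['t'],o['contact_force'],o['gripper_width'])
im=read_camera('wrist'); crop(cv2.convertScaleAbs(im,alpha=2,beta=10),275,280,150,130,5,'pics/w17.png')
print(rel([.5062,.1076,o['eef_pos'][2]]))
```

```text
[ 0.60275953 -0.16371277  0.12033396] 21.95 [ 0.67848193  0.10516158 -0.21835855] 0.41432838172765896
[-287.29917697    7.77617966   -2.72897253]
```

View pics/w17.png

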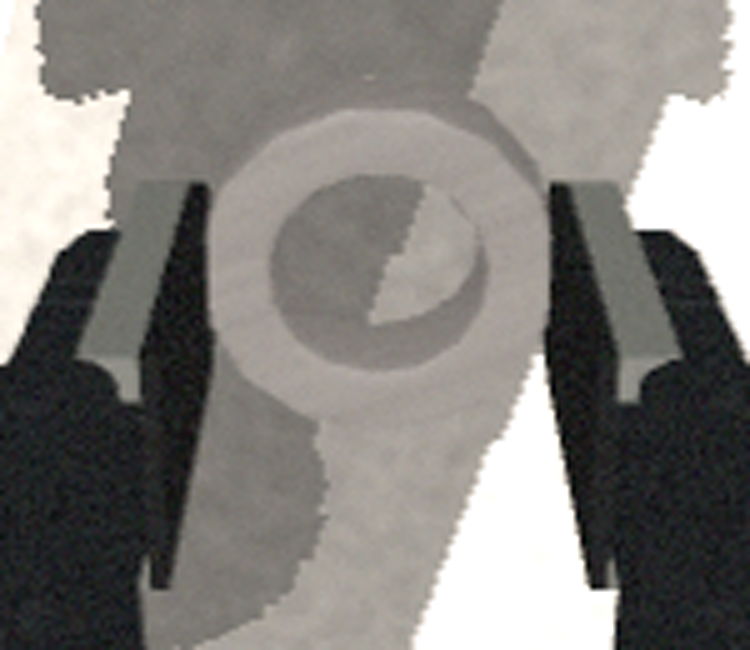

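Run:
```python
from h import *
o=status.get_obs(); m=camera_model('wrist')
g=lambda a,b,c,d:(200+a/5,200+b/5,215+c/5,215+d/5)
print('S',yfit(m,o,11,-10.8,g(271,490,173,370)),yfit(m,o,19,-10.8,g(208,550,108,425)))
```

```text
S (array([ 0.78231891, -1.33679252]), array([ 0.45789819, -0.45799694,  0.34305522, -0.39492454])) (array([ 0.62943887, -1.30160819]), array([-2.85294342,  2.85392986, -1.47745428,  1.95101456]))
```

Call:
arm_command:
  series:
    - [34,[-50,2,0],0]
    - [34,[-105,5,0],0]
    - [34,[-160,7,0],0]
    - [34,[-220,9,0],0]
    - [34,[-275,12,0],0]
    - [34,[-287,12.4,0],0]
    - [34,[-287,12.4,0],0]
    - [34,[-287,12.4,20],0]

```text
t: 23.0
eef_pos: [0.5015, 0.1045, 0.0952]
tool_rot: [-0.001, 0.807, -0.59, 0.001]
contact_force: [-0.0, -1.2, -2.6]
gripper_width: 0.411
```

Call:
arm_command:
  series:
    - [34,[0,0,18],0]
    - [34,[0,0,18],0]
    - [34,[0,0,18],0]

```text
t: 23.38
eef_pos: [0.5004, 0.1051, 0.077]
tool_rot: [0.0, 0.807, -0.59, 0.0]
contact_force: [0.7, 0.0, 0.2]
gripper_width: 0.408
```

Run:
```python
from h import *
o=status.get_obs(); print(o['eef_pos'],o['t'],o['contact_force'],o['gripper_width'])
im=read_camera('wrist'); crop(cv2.convertScaleAbs(im,alpha=2,beta=10),275,280,150,130,5,'pics/w18.png')
print(rel([.5062,.1076,o['eef_pos'][2]]))
m=camera_model('wrist');R=toolR(o);a=np.linspace(0,2*np.pi,361)
S=[.50308,.10587]
for z,r in ((.0645,.0035),(.058,.01)):
    P=(np.array([proj(m,[S[0]+r*np.cos(t),S[1]+r*np.sin(t),z]) for t in a])-[200,215])*5; print(P.min(0).round(),P.max(0).round())
```

```text
[0.50043149 0.10514589 0.07704608] 23.375 [0.66328976 0.0065056  0.21722438] 0.4083361606117916
[-0.25822639 -6.01026861  0.26262746]
[347. 142.] [407. 196.]
[295.  70.] [459. 222.]
```

View pics/w18.png

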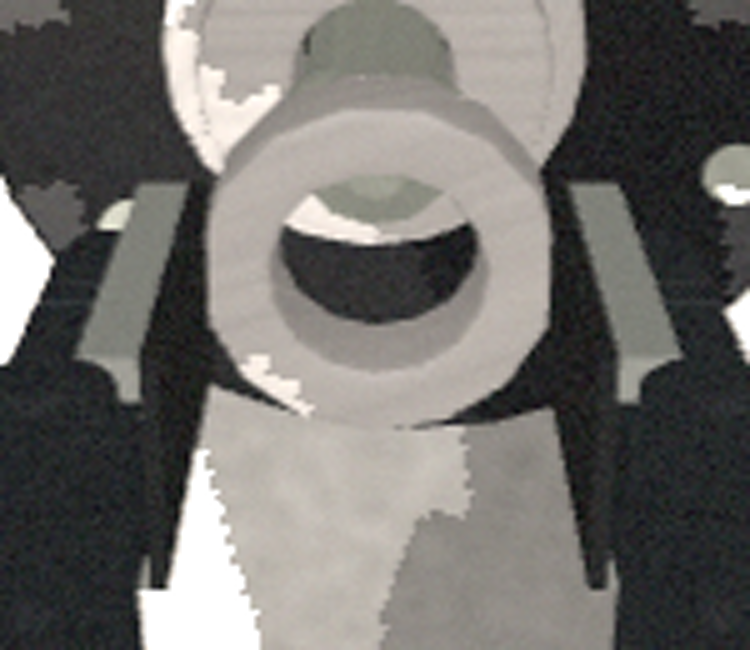

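Call:
arm_command:
  series:
    - [34,[-0.2,-1.3,0],0]
    - [34,[-0.2,-1.3,8],0]
    - [34,[-0.2,-1.3,16],0]
    - [34,[-0.2,-1.3,20],0]
    - [34,[-0.2,-1.3,20],0]

```text
t: 24.05
eef_pos: [0.5009, 0.1066, 0.0564]
tool_rot: [0.0, 0.808, -0.589, -0.0]
contact_force: [-0.1, 0.1, -0.8]
gripper_width: 0.407
```

Run:
```python
from h import *
o=status.get_obs(); print(o['eef_pos'],o['t'],o['contact_force'],o['gripper_width'],rel([.5062,.1076,o['eef_pos'][2]]))
im=read_camera('wrist'); crop(cv2.convertScaleAbs(im,alpha=2,beta=10),275,270,100,80,8,'pics/w19.png')
```

```text
[0.50085328 0.10657406 0.05635404] 24.05 [-0.10129906  0.10497073 -0.83604492] 0.40729719115430485 [ 6.57572554e-01 -5.40439591e+00 -4.20876721e-03]
```

View pics/w19.png

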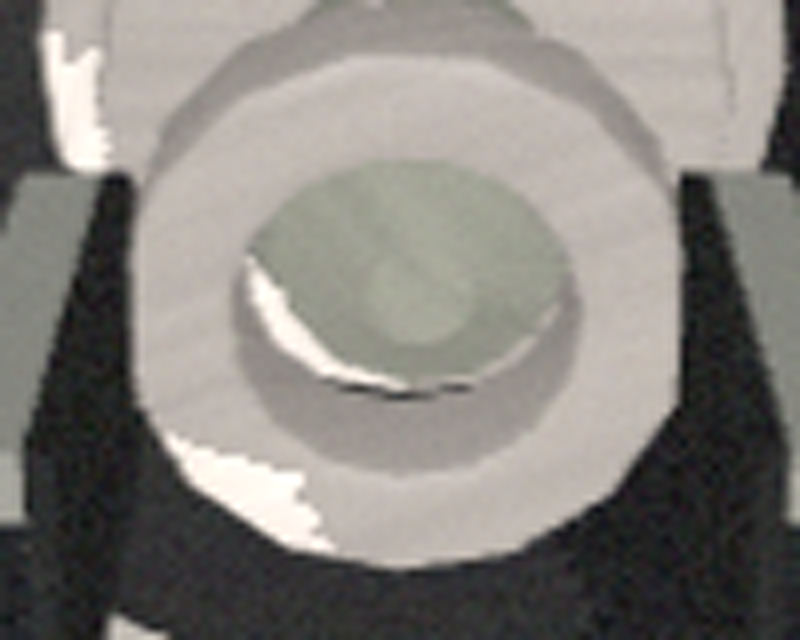

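Call:
arm_command:
  series:
    - [34,[0.6,-0.5,1],0]
    - [34,[0.6,-0.5,3],0]
    - [34,[0.6,-0.5,4.5],0]

```text
t: 24.48
eef_pos: [0.5022, 0.1066, 0.0527]
tool_rot: [-0.0, 0.808, -0.589, 0.0]
contact_force: [-1.2, -1.5, 6.1]
gripper_width: 0.407
```

Call:
arm_command:
  series:
    - [34,[0,0,1],0]
    - [34,[0,0,2],0]
    - [34,[0,0,3],0]

```text
t: 24.85
eef_pos: [0.5017, 0.1064, 0.0493]
tool_rot: [-0.0, 0.808, -0.589, 0.0]
contact_force: [0.0, -1.8, 4.0]
gripper_width: 0.413
```

Call:
arm_command:
  series:
    - [34,[0,0,2],0]
    - [34,[0,0,4],0]
    - [34,[0,0,6],0]
    - [34,[0,0,8],0]
    - [34,[0,0,10],0]
    - [34,[0,0,12],0]
    - [34,[0,0,13],0]

```text
t: 25.72
eef_pos: [0.5014, 0.1065, 0.0359]
tool_rot: [0.0, 0.808, -0.589, -0.0]
contact_force: [0.3, -0.8, -0.7]
gripper_width: 0.409
```

Call:
arm_command:
  series:
    - [34,[0,0,1],0]
    - [34,[0,0,1.5],0]

```text
t: 25.98
eef_pos: [0.5016, 0.1067, 0.0347]
tool_rot: [-0.0, 0.808, -0.589, -0.0]
contact_force: [-0.3, 0.4, -0.7]
gripper_width: 0.412
```

Call:
arm_command:
  series:
    - [34,[0,0,0.5],0]
    - [34,[0,0,1],0]
    - [34,[0,0,1],0]

```text
t: 26.35
eef_pos: [0.5017, 0.1066, 0.0341]
tool_rot: [-0.0, 0.808, -0.589, 0.0]
contact_force: [-0.6, -0.8, 4.2]
gripper_width: 0.413
```

Call:
arm_command:
  series:
    - [34,[0,0,0.4],0]
    - [34,[0,0,0.4],0]

```text
t: 26.6
eef_pos: [0.5017, 0.1066, 0.034]
tool_rot: [-0.0, 0.808, -0.589, 0.0]
contact_force: [-3.6, -0.4, 8.7]
gripper_width: 0.412
```

Call:
arm_command:
  series:
    - [50,[0,0,0],0]
    - [50,[0,0,0],0]
    - [50,[0,0,0],0]

```text
t: 26.98
eef_pos: [0.5017, 0.1064, 0.0332]
tool_rot: [0.0, 0.808, -0.589, -0.0]
contact_force: [-0.2, 0.2, -0.9]
gripper_width: 0.588
```

Run:
```python
from h import *
o=status.get_obs(); print(o['eef_pos'],o['t'],o['contact_force'],o['gripper_width'])
im=read_camera('wrist'); crop(cv2.convertScaleAbs(im,alpha=2.2,beta=10),275,265,180,150,4,'pics/w20.png')
```

```text
[0.50165246 0.10635737 0.03323095] 26.975 [-0.20090632  0.23454948 -0.88875746] 0.5879337943513611
```

View pics/w20.png

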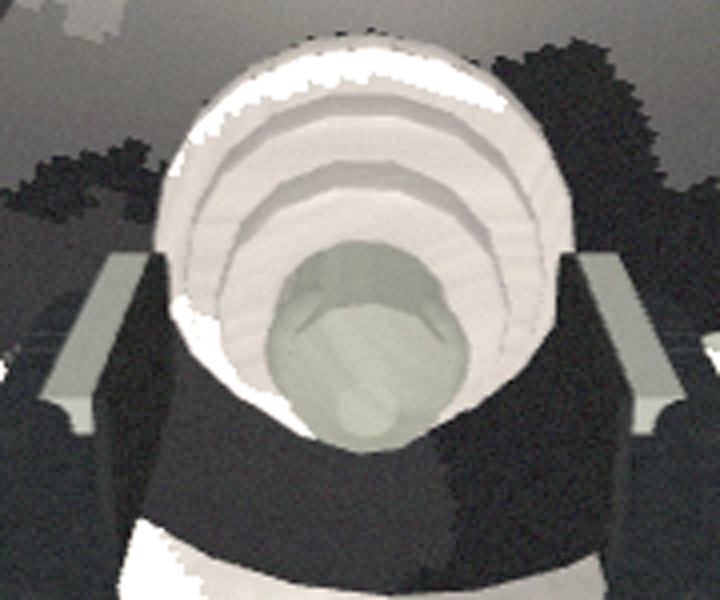

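Call:
arm_command:
  series:
    - [60,[0,0,-20],0]
    - [60,[0,0,-70],0]
    - [60,[0,0,-120],0]
    - [60,[0,0,-150],0]
    - [60,[0,60,-150],0]
    - [60,[0,100,-150],0]
    - [60,[0,100,-150],0]
    - [60,[0,100,-150],0]

```text
t: 28.02
eef_pos: [0.4073, 0.0761, 0.1837]
tool_rot: [-0.001, 0.808, -0.589, 0.0]
contact_force: [0.1, -0.1, 0.1]
gripper_width: 0.703
```

Run:
```python
from h import *
o=status.get_obs(); print(o['eef_pos'],o['t'],o['contact_force'],o['gripper_width'])
im=read_camera('wrist'); crop(cv2.convertScaleAbs(im,alpha=1.6,beta=10),275,120,240,200,3,'pics/w21.png')
s=read_camera('scene');cv2.imwrite('pics/s21f.png',s);crop(cv2.convertScaleAbs(s,alpha=2,beta=10),316,195,70,60,10,'pics/s21.png')
```

```text
[0.40728125 0.07610998 0.1837394 ] 28.025 [ 0.05038115 -0.10275035  0.13492812] 0.7027712860275904
```

View pics/w21.png

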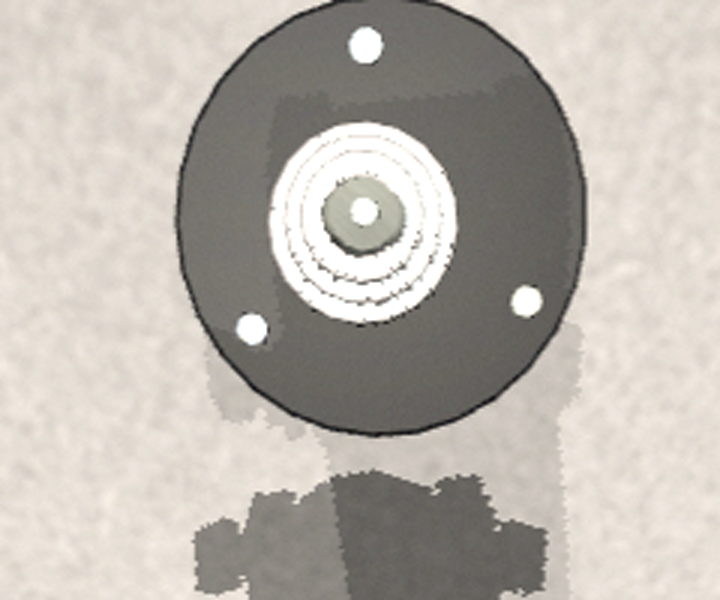

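View pics/s21.png

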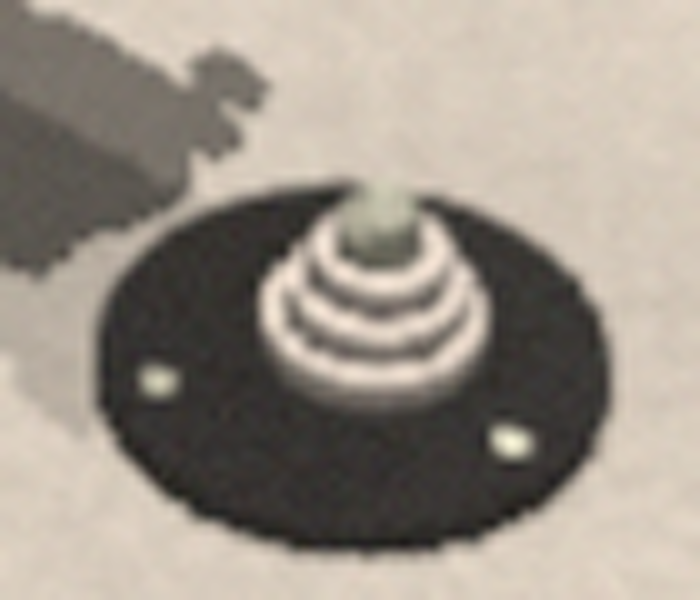

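View pics/s21f.png

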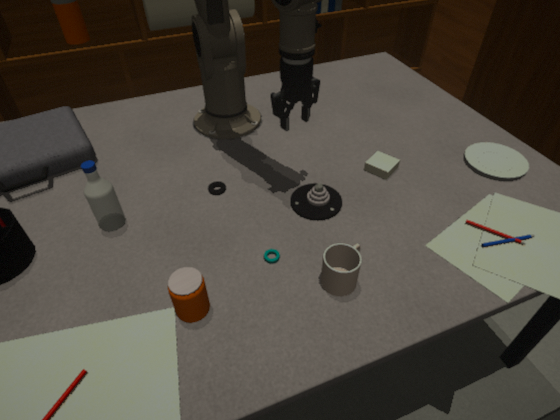

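```bash
python3 -c "
from station import bot
print(bot.hand_in())"
```

```text
the job is handed in; nothing more can be done
None
```

The three aluminium spacers are on the spindle in the order asked (large, medium, small), and I handed the job in at about 28 s of the 72 s allowed.

- **Forces:** I pushed each one past the sprung balls; the arm reported about 3 to 6 N there. The highest vertical reading was 8.7 N, when I pressed the small spacer home. I only read the force at the end of each move, so brief peaks in between were not seen.
- **Seating:** The medium and small spacers met the one below within about 0.5 mm of the height I expected. I let go of the large one about 0.5 mm above the seat and did not press it home. The final wrist and scene pictures show all three flat, concentric and below the balls. They cannot settle gaps under about 1 mm.
- **Bystanders:** The bottle, tin, mug, note block and the turquoise and black look-alikes appear where they started in the final scene picture.
- **Disagreement:** The fingertips looked about 10 to 19 mm behind the tool point in the wrist pictures, depending on how far the jaws were open. The text says 17 mm ahead. I set grasp heights from the pictures and contact forces instead.

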